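Put the embossing stamps away in the ring stand

TASK

Swing the stand's keeper bar fully up and back, hang every stamp lying on the desk in the stand, one to a ring, its handle dropped down through the ring until the brass block rests on the ring (any ring will do), and then swing the keeper bar down again, fully shut over the stamps. Do not knock over or shove the bottle, the glue pot or the thread spool.

Things in the scene. Friction and masses are not known exactly. Their poses are not given: they have to be found in the camera images.
- stamp_1: embossing stamp, lying on a side of its square brass block (32 x 32 mm, 18 mm thick along the handle's axis, relief on its face); round dark wooden handle, 18 mm diameter, 95 mm long, axis level 16 mm above the desk. 0.17 kg, nearly all in the block. Origin: centre of the block's side it starts on; x from handle to face (handle points to -x), z up as it starts. None if absent
- stamp_1_neck (a point): point on the handle's axis of stamp_1 where handle meets block (the shoulder that catches on a ring)
- stamp_1_tip (a point): centre of the handle's free end of stamp_1, 95 mm from the neck; the handle tapers to 9 mm diameter over its last 12 mm
- stamp_2: embossing stamp, lying on a side of its square brass block (32 x 32 mm, 18 mm thick along the handle's axis, relief on its face); round dark wooden handle, 18 mm diameter, 95 mm long, axis level 16 mm above the desk. 0.17 kg, nearly all in the block. Origin: centre of the block's side it starts on; x from handle to face (handle points to -x), z up as it starts. None if absent
- stamp_2_neck (a point): point on the handle's axis of stamp_2 where handle meets block (the shoulder that catches on a ring)
- stamp_2_tip (a point): centre of the handle's free end of stamp_2, 95 mm from the neck; the handle tapers to 9 mm diameter over its last 12 mm
- stamp_3: embossing stamp, lying on a side of its square brass block (32 x 32 mm, 18 mm thick along the handle's axis, relief on its face); round dark wooden handle, 18 mm diameter, 95 mm long, axis level 16 mm above the desk. 0.17 kg, nearly all in the block. Origin: centre of the block's side it starts on; x from handle to face (handle points to -x), z up as it starts. None if absent
- stamp_3_neck (a point): point on the handle's axis of stamp_3 where handle meets block (the shoulder that catches on a ring)
- stamp_3_tip (a point): centre of the handle's free end of stamp_3, 95 mm from the neck; the handle tapers to 9 mm diameter over its last 12 mm
- stamp_4: embossing stamp, lying on a side of its square brass block (32 x 32 mm, 18 mm thick along the handle's axis, relief on its face); round dark wooden handle, 18 mm diameter, 95 mm long, axis level 16 mm above the desk. 0.17 kg, nearly all in the block. Origin: centre of the block's side it starts on; x from handle to face (handle points to -x), z up as it starts. None if absent
- stamp_4_neck (a point): point on the handle's axis of stamp_4 where handle meets block (the shoulder that catches on a ring)
- stamp_4_tip (a point): centre of the handle's free end of stamp_4, 95 mm from the neck; the handle tapers to 9 mm diameter over its last 12 mm
- stand: stamp stand, fixed to the desk: wooden base 120 (x) x 360 (y) x 14 mm, a post 164 mm high at each end (y +-169, x +47 mm), a steel bar between them (x +47 mm, top 123 mm high) carrying four steel rings in a row along y, 80 mm apart (x = 0). Origin: centre of the underside; its -x side faces the robot roughly
- ring_1 (a point): centre of ring 1 (counted from the stand's +y end) at its top face, 125 mm above the desk; ring bore 24-26 mm, outside 38 mm, 10 mm high; free down to the base board 111 mm below; axes as the stand's
- ring_2 (a point): centre of ring 2 (counted from the stand's +y end) at its top face, 125 mm above the desk; ring bore 24-26 mm, outside 38 mm, 10 mm high; free down to the base board 111 mm below; axes as the stand's
- ring_3 (a point): centre of ring 3 (counted from the stand's +y end) at its top face, 125 mm above the desk; ring bore 24-26 mm, outside 38 mm, 10 mm high; free down to the base board 111 mm below; axes as the stand's
- ring_4 (a point): centre of ring 4 (counted from the stand's +y end) at its top face, 125 mm above the desk; ring bore 24-26 mm, outside 38 mm, 10 mm high; free down to the base board 111 mm below; axes as the stand's
- keeper (a joint): keeper bar's hinge, rad: 0 = shut (level over the rings, its underside 24 mm above the ring tops, so that seated blocks, 18 mm high, clear it), grows as it swings up and back, stop at 1.7. The hinge is stiff (0.09 N m) and the bar (0.1 kg) stays wherever it is left
- keeper_hinge (a point): middle of the keeper's hinge line, 152 mm above the desk, 47 mm behind the ring row (+x of the stand); the hinge line runs along the stand's y
- keeper_tab (a point): grip point on the keeper's dark tab, 110 mm from the hinge line, in mid thickness. The keeper is a light wooden flap, 300 mm wide, 5 mm thick, reaching 84 mm from the hinge line; the tab (14 mm wide along y, 10 mm thick) sticks out from the middle of its free edge to 122 mm. Pinched across its 14 mm it pivots between the pads as the bar swings
- thinner_bottle: bystander: brown plastic bottle with a white cap, 59 mm diameter, 198 mm high, origin at its underside
- glue_pot: bystander: small white pot with a blue cap, 47 mm diameter, 70 mm high, origin at its underside
- spool_1: bystander: wooden spool of brown thread, 35 mm diameter, 44 mm high, standing, origin at its underside
Things that resemble listed ones, but are neither listed nor needed, are in the scene too. Leave any blue look-alike of the stamp_4 alone.

How it is judged (in metres and radians):
On the way, in this order (a step that is already met when the one before it is completed fails the run):
1. the keeper bar has been swung up and back (past 1.4 rad) (value of joint keeper above 1.4 rad), for 0.2 s.
2. every stamp hangs in a ring, its block resting on it, with the keeper bar still open (past 1.2 rad) (value of joint keeper above 1.2 rad and ((horizontal distance between stamp_1_neck and ring_1 below 0.008 m and z of stamp_1_neck in the frame of ring_1 between -0.004 and 0.005 m and z of stamp_1_tip in the frame of ring_1 below -0.085 m) or (horizontal distance between stamp_1_neck and ring_2 below 0.008 m and z of stamp_1_neck in the frame of ring_2 between -0.004 and 0.005 m and z of stamp_1_tip in the frame of ring_2 below -0.085 m) or (horizontal distance between stamp_1_neck and ring_3 below 0.008 m and z of stamp_1_neck in the frame of ring_3 between -0.004 and 0.005 m and z of stamp_1_tip in the frame of ring_3 below -0.085 m) or (horizontal distance between stamp_1_neck and ring_4 below 0.008 m and z of stamp_1_neck in the frame of ring_4 between -0.004 and 0.005 m and z of stamp_1_tip in the frame of ring_4 below -0.085 m)) and ((horizontal distance between stamp_2_neck and ring_1 below 0.008 m and z of stamp_2_neck in the frame of ring_1 between -0.004 and 0.005 m and z of stamp_2_tip in the frame of ring_1 below -0.085 m) or (horizontal distance between stamp_2_neck and ring_2 below 0.008 m and z of stamp_2_neck in the frame of ring_2 between -0.004 and 0.005 m and z of stamp_2_tip in the frame of ring_2 below -0.085 m) or (horizontal distance between stamp_2_neck and ring_3 below 0.008 m and z of stamp_2_neck in the frame of ring_3 between -0.004 and 0.005 m and z of stamp_2_tip in the frame of ring_3 below -0.085 m) or (horizontal distance between stamp_2_neck and ring_4 below 0.008 m and z of stamp_2_neck in the frame of ring_4 between -0.004 and 0.005 m and z of stamp_2_tip in the frame of ring_4 below -0.085 m)) and ((horizontal distance between stamp_3_neck and ring_1 below 0.008 m and z of stamp_3_neck in the frame of ring_1 between -0.004 and 0.005 m and z of stamp_3_tip in the frame of ring_1 below -0.085 m) or (horizontal distance between stamp_3_neck and ring_2 below 0.008 m and z of stamp_3_neck in the frame of ring_2 between -0.004 and 0.005 m and z of stamp_3_tip in the frame of ring_2 below -0.085 m) or (horizontal distance between stamp_3_neck and ring_3 below 0.008 m and z of stamp_3_neck in the frame of ring_3 between -0.004 and 0.005 m and z of stamp_3_tip in the frame of ring_3 below -0.085 m) or (horizontal distance between stamp_3_neck and ring_4 below 0.008 m and z of stamp_3_neck in the frame of ring_4 between -0.004 and 0.005 m and z of stamp_3_tip in the frame of ring_4 below -0.085 m)) and ((horizontal distance between stamp_4_neck and ring_1 below 0.008 m and z of stamp_4_neck in the frame of ring_1 between -0.004 and 0.005 m and z of stamp_4_tip in the frame of ring_1 below -0.085 m) or (horizontal distance between stamp_4_neck and ring_2 below 0.008 m and z of stamp_4_neck in the frame of ring_2 between -0.004 and 0.005 m and z of stamp_4_tip in the frame of ring_2 below -0.085 m) or (horizontal distance between stamp_4_neck and ring_3 below 0.008 m and z of stamp_4_neck in the frame of ring_3 between -0.004 and 0.005 m and z of stamp_4_tip in the frame of ring_3 below -0.085 m) or (horizontal distance between stamp_4_neck and ring_4 below 0.008 m and z of stamp_4_neck in the frame of ring_4 between -0.004 and 0.005 m and z of stamp_4_tip in the frame of ring_4 below -0.085 m))), for 0.3 s.
At the end, for the whole second after the job is handed in: every stamp present hangs at rest in a ring, handle down: its neck within 8 mm sideways of the ring's centre and within -4 to +5 mm of the ring's top; the keeper bar is shut to within 0.08 rad (value of joint keeper below 0.08 rad and ((horizontal distance between stamp_1_neck and ring_1 below 0.008 m and z of stamp_1_neck in the frame of ring_1 between -0.004 and 0.005 m and z of stamp_1_tip in the frame of ring_1 below -0.085 m) or (horizontal distance between stamp_1_neck and ring_2 below 0.008 m and z of stamp_1_neck in the frame of ring_2 between -0.004 and 0.005 m and z of stamp_1_tip in the frame of ring_2 below -0.085 m) or (horizontal distance between stamp_1_neck and ring_3 below 0.008 m and z of stamp_1_neck in the frame of ring_3 between -0.004 and 0.005 m and z of stamp_1_tip in the frame of ring_3 below -0.085 m) or (horizontal distance between stamp_1_neck and ring_4 below 0.008 m and z of stamp_1_neck in the frame of ring_4 between -0.004 and 0.005 m and z of stamp_1_tip in the frame of ring_4 below -0.085 m)) and ((horizontal distance between stamp_2_neck and ring_1 below 0.008 m and z of stamp_2_neck in the frame of ring_1 between -0.004 and 0.005 m and z of stamp_2_tip in the frame of ring_1 below -0.085 m) or (horizontal distance between stamp_2_neck and ring_2 below 0.008 m and z of stamp_2_neck in the frame of ring_2 between -0.004 and 0.005 m and z of stamp_2_tip in the frame of ring_2 below -0.085 m) or (horizontal distance between stamp_2_neck and ring_3 below 0.008 m and z of stamp_2_neck in the frame of ring_3 between -0.004 and 0.005 m and z of stamp_2_tip in the frame of ring_3 below -0.085 m) or (horizontal distance between stamp_2_neck and ring_4 below 0.008 m and z of stamp_2_neck in the frame of ring_4 between -0.004 and 0.005 m and z of stamp_2_tip in the frame of ring_4 below -0.085 m)) and ((horizontal distance between stamp_3_neck and ring_1 below 0.008 m and z of stamp_3_neck in the frame of ring_1 between -0.004 and 0.005 m and z of stamp_3_tip in the frame of ring_1 below -0.085 m) or (horizontal distance between stamp_3_neck and ring_2 below 0.008 m and z of stamp_3_neck in the frame of ring_2 between -0.004 and 0.005 m and z of stamp_3_tip in the frame of ring_2 below -0.085 m) or (horizontal distance between stamp_3_neck and ring_3 below 0.008 m and z of stamp_3_neck in the frame of ring_3 between -0.004 and 0.005 m and z of stamp_3_tip in the frame of ring_3 below -0.085 m) or (horizontal distance between stamp_3_neck and ring_4 below 0.008 m and z of stamp_3_neck in the frame of ring_4 between -0.004 and 0.005 m and z of stamp_3_tip in the frame of ring_4 below -0.085 m)) and ((horizontal distance between stamp_4_neck and ring_1 below 0.008 m and z of stamp_4_neck in the frame of ring_1 between -0.004 and 0.005 m and z of stamp_4_tip in the frame of ring_1 below -0.085 m) or (horizontal distance between stamp_4_neck and ring_2 below 0.008 m and z of stamp_4_neck in the frame of ring_2 between -0.004 and 0.005 m and z of stamp_4_tip in the frame of ring_2 below -0.085 m) or (horizontal distance between stamp_4_neck and ring_3 below 0.008 m and z of stamp_4_neck in the frame of ring_3 between -0.004 and 0.005 m and z of stamp_4_tip in the frame of ring_3 below -0.085 m) or (horizontal distance between stamp_4_neck and ring_4 below 0.008 m and z of stamp_4_neck in the frame of ring_4 between -0.004 and 0.005 m and z of stamp_4_tip in the frame of ring_4 below -0.085 m)) and linear speed of each of stamp_1, stamp_2, stamp_3, stamp_4 below 0.03 m/s); the robot touches nothing.
It fails at once if the bottle, the glue pot or the thread spool is shoved more than 5 cm or the bottle or pot is tipped over (distance of any of thinner_bottle, glue_pot, spool_1 from where it was at the start of the episode above 0.05 m or angle between any of thinner_bottle, glue_pot's own z axis and vertical above 0.5 rad).
Of stamp_1, stamp_2, stamp_3, stamp_4 only 3 to 4 are there at a start; the rules pass over those that are not, and their reading is None.
At some moment in a run one of stamp_1, stamp_2, stamp_3, stamp_4 may be knocked a few centimetres aside while the robot is not near it.
It also fails if it takes over 210 s, if anything falls off the work surface, if the arm or the gripper's body presses on something with over 40 N, if the wrist force passes 120 N, or if a joint passes its speed limit or range.

ROBOT

A 6-joint arm with a two-finger parallel gripper is mounted at the origin on a cart in front of the work surface, level with it; the furniture and walls round the work are solid. World frame = base frame: x ahead of the robot, y to its left, z up, the work surface at z = 0. Lengths are in mm, angles in rad, forces in N, time in s.
With the tool pointing down it reaches from about 300 to 875 mm from the base axis. Payload 6.4 kg.
Tool frame: the origin (TCP) lies between the finger pads; the fingertips stand env.finger_overhang ahead of it and the grasp point (between the pads) lies 8 mm behind it (env.finger_overhang is the distance from the TCP to the fingertips, in mm); z points along the fingers, y is the direction in which the jaws open and shut (so a half turn about z gives the same grasp; the last joint's range is limited). The gripper opens to 85 mm and grips with 20 to 120 N. Pads are 22 mm wide; open, the fingers measure 114 mm over their backs; the gripper's body (76 mm by 85 mm) begins 54 mm behind the grasp point. The pads swing forward as they close: fully open they stand 13 mm farther back than shut.
Start: joints at [-0.206, 0.181, 1.607, -0, 1.354, -0.206], TCP at [575.014, 0.015, 242.288] pointing down, gripper open.
Joint ranges: [-2.99, 2.99], [-0.89, 2.07], [0.3, 2.58], [-1.14, 4.28], [0, 2.63], [-3.12, 3.12]. Speed limits (rad/s): [2.57, 2.57, 3.01, 3.14, 3.14, 3.14].

INTERFACE

Orientations are given as a rotation vector (axis times angle).
In Python, from rig import env gives the robot as it stands.
- The arm moves only by the shell command python3 -m pendant 'ROWS' [FORCE]. ROWS is JSON, a list of rows, each an object with "translation": the shift along the tool's x, y, z in cm, a list of three; "roll": the turn about the tool's z in degrees; "fingers": the opening in per cent of the stroke, from 0 (shut) to 100 (fully open). In form: [{"translation": [x, y, z], "roll": roll, "fingers": fingers}, ...]. A call has 1 to 12 rows; each row is the pose to reach, as a shift and turn from the pose commanded when the call began, along the tool's axes at that moment; what a row does not reach only later rows make up. A row lasts 1/8 s, in which the tool goes at most 62.5 mm and 10.7 degrees, less where a joint would pass 70% of its speed; a pose out of reach is approached as far as the arm can. A call with a gripper value outside its range is refused whole. The fingers move at their own pace and stop on an object; FORCE is the grip in N (left out, the last holds). Time passes only in rows, so rows that repeat a pose let the fingers close. It gives the time, the measured TCP pose, the force and the opening at its end, in the units of the state.
- env.sense(): the state, without advancing time (a new reading comes with each control period).
- env.capture(name): name is "scene" or "side" or "wrist"; returns the picture (480x640x3 uint8, red, green, blue); there is no depth.
- env.camera_info(name): a dict with "K" (3x3 intrinsics, pixels), "view" (4x4, takes a point from world to camera coordinates). Camera axes: x right, y up, looking along -z (the intrinsics and any distortion apply to the point x, -y, -z); pixel columns grow to the right and rows downward; lengths in mm; the calibration is good to about 2 mm. A picture is of the moment at which its call begins: read the wrist's pose just before it. camera_info takes no time and is no camera call; for the wrist camera it gives the pose at the moment of the call.
- env.hand_in(): hands the job in, once; it reports no verdict.
The state is a dict: "time": time; "qpos": joint angles; "joint_velocities": joint speeds; "joint_torque": joint torques, N m; "ee_pos": TCP position; "ee_rot": TCP orientation; "wrist_force": force on the tool from outside, world axes, zero at the start; "wrist_torque": the same for the moment, N m; "opening": finger opening in mm.
Only numpy, scipy, OpenCV 4.12 (cv2) and the standard library are available. Lean on these libraries where they do the work, as an engineer would, in place of code of your own. Each camera call takes 0.05 s, during which the arm holds its last target.

## Working session

There is one attempt and no reset: what is moved stays moved. The work goes in short steps, Python scripts to look and compute and a shell command to move; the robot and the scene stay as the last step left them, time stands still between calls to the robot, and variables do not carry over. Pictures are saved under pics/ and viewed, and the job is handed in when it is done.

```bash
ls; mkdir -p pics
python3 - <<'E'
from rig import env
import cv2
print(env.sense(), env.finger_overhang)
for n in ("scene","side","wrist"):
    i=env.camera_info(n); print(n,i)
    cv2.imwrite(f"pics/{n}0.png",env.capture(n)[:,:,::-1])
E
```

```text
pics
{'time': 0.0, 'qpos': array([-2.06335817e-01,  1.81558872e-01,  1.60799368e+00,  2.35892425e-05,
        1.35379758e+00, -2.06261406e-01]), 'joint_velocities': array([ 0.00026981,  0.00023061,  0.00023279,  0.00191331,  0.00028298,
       -0.00144808]), 'joint_torque': array([ 3.41415571e-04, -4.44869328e+01, -3.51340663e+01, -2.51131587e-04,
        9.11703974e-03,  3.43231875e-05]), 'ee_pos': array([5.74474297e+02, 1.14194683e-01, 2.41381031e+02]), 'ee_rot': array([-2.22048047e+00, -2.22030393e+00,  1.47983968e-03]), 'wrist_force': array([-0.08369699, -0.12175317,  0.23145138]), 'wrist_torque': array([0.01261372, 0.04191299, 0.04972548]), 'opening': 85.37589486408295} 11.0
scene {'K': array([[557.02683431,   0.        , 325.85329779],
       [  0.        , 557.02683431, 242.21805793],
       [  0.        ,   0.        ,   1.        ]]), 'view': array([[-8.06641071e-01, -5.91030680e-01,  3.59411883e-03,
         4.13469697e+02],
       [ 3.82242779e-01, -5.17029103e-01,  7.65879471e-01,
        -3.36115683e+02],
       [-4.50800001e-01,  6.19163663e-01,  6.42974119e-01,
       
[... 438 characters left out ...]
11819e+02],
       [-1.42044682e-01, -7.09951127e-01,  6.89777287e-01,
        -1.31656588e+03],
       [ 0.00000000e+00,  0.00000000e+00,  0.00000000e+00,
         1.00000000e+00]])}
wrist {'K': array([[423.1129472 ,   0.        , 314.6950655 ],
       [  0.        , 423.1129472 , 237.35999486],
       [  0.        ,   0.        ,   1.        ]]), 'view': array([[ 9.99999387e-01, -2.26293079e-04, -1.08357700e-03,
        -5.75825701e+02],
       [-7.18201579e-05,  9.63555499e-01, -2.67508497e-01,
         3.43541088e+01],
       [ 1.10462190e-03,  2.67508411e-01,  9.63554892e-01,
        -3.78065332e+02],
       [ 0.00000000e+00,  0.00000000e+00,  0.00000000e+00,
         1.00000000e+00]])}
```

View pics/scene0.png

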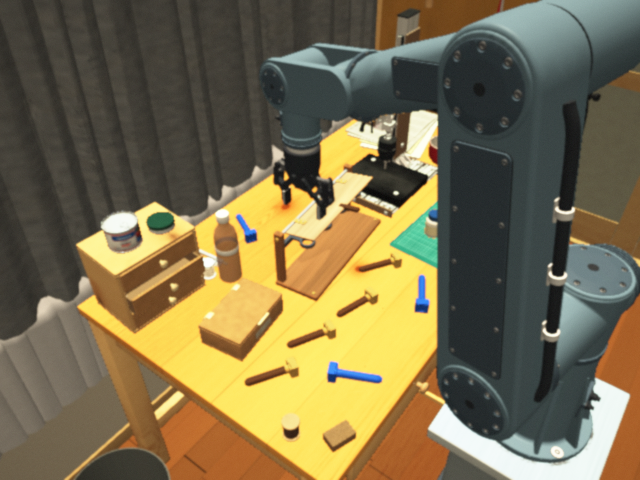

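View pics/side0.png

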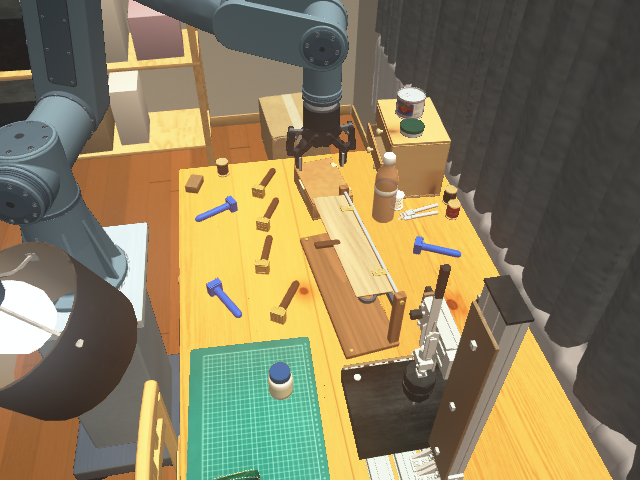

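View pics/wrist0.png

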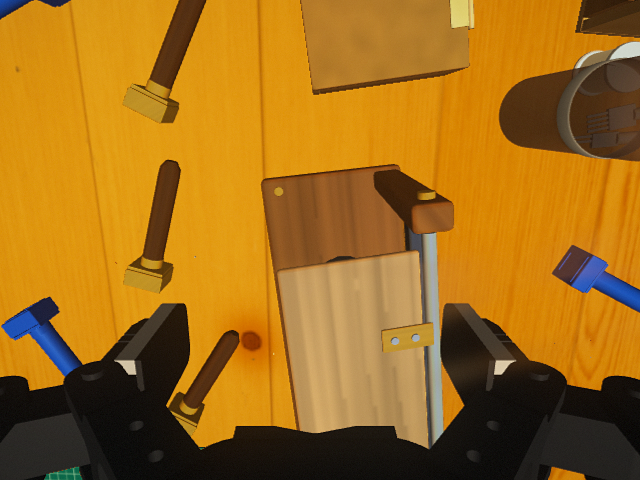

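The scene and side views show four brown stamps with brass blocks: in the side view at (263,183), (268,214), (264,254) and (285,302). The blue look-alikes are at (216,209), (224,297) and (437,247). The keeper is shut, with its dark tab at side (327,243).

```bash
cat > h.py <<'E'
import numpy as np, cv2
from rig import env
from scipy.spatial.transform import Rotation as R
def cam(n):
    i=env.camera_info(n); return i["K"],i["view"]
def proj(c,P):
    K,V=c; P=np.atleast_2d(P); q=P@V[:3,:3].T+V[:3,3]; q=q*[1,-1,-1]
    p=q@K.T; return p[:,:2]/p[:,2:]
def ray(c,u,v):
    K,V=c; d=np.linalg.solve(K,[u,v,1.])*[1,-1,-1]
    return -V[:3,:3].T@V[:3,3], V[:3,:3].T@d
def onz(c,u,v,z):
    o,d=ray(c,u,v); return o+d*(z-o[2])/d[2]
def tri(*obs):
    A=np.zeros((3,3));b=np.zeros(3)
    for c,(u,v) in obs:
        o,d=ray(c,u,v); d=d/np.linalg.norm(d); M=np.eye(3)-np.outer(d,d); A+=M;b+=M@o
    return np.linalg.solve(A,b)
def snap(n,f,scale=1,crop=None):
    c=cam(n); im=env.capture(n)[:,:,::-1].copy(); np.save(f"pics/{f}.npy",im)
    o=im if crop is None else im[crop[1]:crop[3],crop[0]:crop[2]]
    cv2.imwrite(f"pics/{f}.png",cv2.resize(o,None,fx=scale,fy=scale,interpolation=cv2.INTER_CUBIC)); return c,im
def pose():
    s=env.sense(); M=R.from_rotvec(s["ee_rot"]).as_matrix(); return s,M
E
python3 - <<'E'
from h import *
np.set_printoptions(precision=1,suppress=True)
s,M=pose(); print(M, s["ee_pos"])
im=cv2.imread("pics/side0.png"); cv2.imwrite("pics/side0c.png",cv2.resize(im[140:400,170:470],None,fx=2.6,fy=2.3,interpolation=cv2.INTER_CUBIC))
c=cam("wrist"); print(-c[1][:3,:3].T@c[1][:3,3])
# approx stamps in side at z=16
c=cam("side")
for u,v in [(263,183),(268,214),(264,254),(285,302)]: print(onz(c,u,v,16))
print("tab",onz(c,327,243,152)); print("posts",onz(c,343,188,164),onz(c,398,296,164)); print("bottle",onz(c,384,218,0),"glue?",onz(c,280,395,0),onz(c,399,205,0))
print("spool",onz(c,222,173,0), "box", onz(c,300,170,50))
E
```

```text
[[ 0.  1. -0.]
 [ 1. -0.  0.]
 [ 0. -0. -1.]] [574.6   0.1 241.6]
[576.3  67.9 373. ]
[462.8 244.1  16. ]
[461.7 115.9  16. ]
[435.6 -24.3  16. ]
[ 465.1 -178.4   16. ]
tab [ 563.9 -145.1  152. ]
posts [632.3  13.  164. ] [ 667.9 -319.5  164. ]
bottle [760.5  66.2   0. ] glue? [ 424.9 -392.8    0. ] [814.  109.2   0. ]
spool [353.9 328.1   0. ] box [565.9 241.1  50. ]
```

View pics/side0c.png

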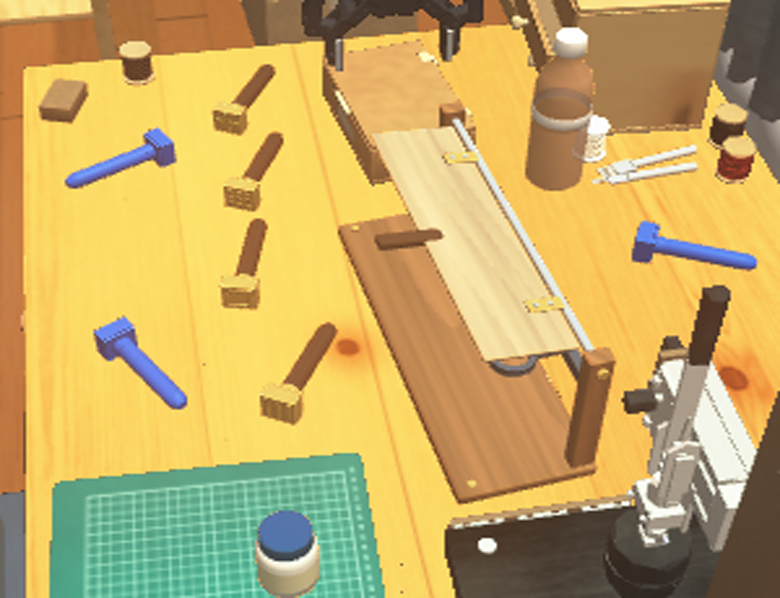

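```bash
python3 -m pendant '[{"translation":[-4,-0.5,-3],"roll":-10,"fingers":100},{"translation":[-8,-1,-6],"roll":-20,"fingers":100},{"translation":[-11,-1.5,-6],"roll":-30,"fingers":100},{"translation":[-14,-1.5,-6],"roll":-40,"fingers":100},{"translation":[-15,-1.5,-6],"roll":-50,"fingers":100},{"translation":[-15,-1.5,-6],"roll":-60,"fingers":100},{"translation":[-15,-1.5,-6],"roll":-70,"fingers":100},{"translation":[-15,-1.5,-6],"roll":-80,"fingers":100},{"translation":[-15,-1.5,-6],"roll":-90,"fingers":100},{"translation":[-15,-1.5,-6],"roll":-96,"fingers":100},{"translation":[-15,-1.5,-6],"roll":-96,"fingers":100},{"translation":[-15,-1.5,-6],"roll":-96,"fingers":100}]' 20
python3 - <<'E'
from h import *
np.set_printoptions(precision=2,suppress=True)
s,M=pose(); print(M, s["ee_pos"],s["qpos"])
snap("wrist","w1"); snap("scene","s1")
E
```

```text
time: 1.65
ee_pos: [559.9, -149.9, 302.1]
ee_rot: [0.161, -3.137, -0.0]
wrist_force: [0.5, -0.7, 0.5]
opening: 85.3
[[-0.99 -0.1  -0.  ]
 [-0.1   0.99  0.  ]
 [ 0.    0.   -1.  ]] [ 559.93 -149.93  302.09] [-0.47  0.15  1.52  0.    1.47 -2.14]
```

View pics/w1.png

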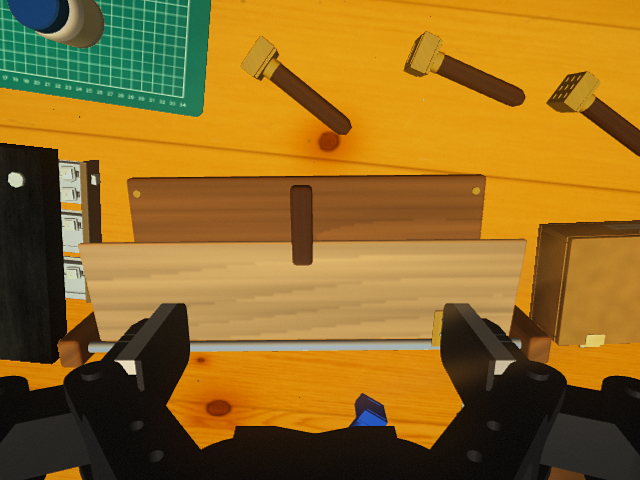

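View pics/s1.png

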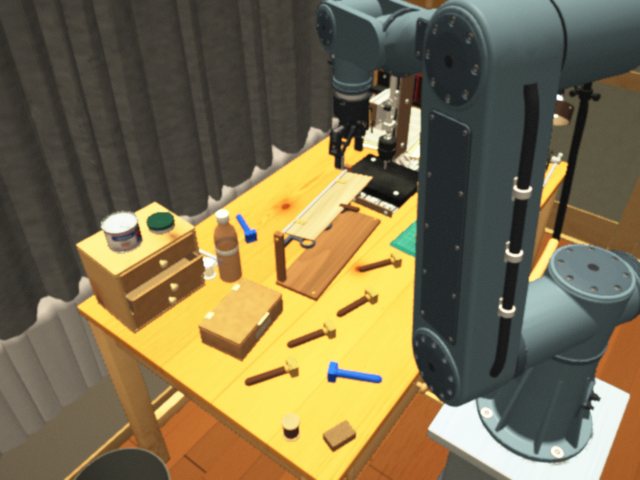

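The wrist view shows the tab tip at (302,185). The flap's front corners are at (78,243) and (526,240), and the base's front corners at (128,178) and (486,175).

Run:
```python
from h import *
np.set_printoptions(precision=1,suppress=True)
c=cam("wrist")
A=onz(c,128,179,14);B=onz(c,486,176,14)
C=onz(c,78,243,154.5);D=onz(c,526,240,154.5)
T=onz(c,302,185.5,157)
for P in(A,B,C,D,T): print(P)
print(np.linalg.norm(B-A),np.linalg.norm(C-D))
for d in (B-A,D-C): print(np.degrees(np.arctan2(-d[0],d[1])))
for d,m in((B-A,(A+B)/2),(D-C,(C+D)/2)):
    y=d/np.linalg.norm(d); x=np.array([y[1],-y[0],0])
    print("stand ctr",m+x*(60 if m[2]<50 else 84-47), x)
s,M=pose(); print(s["ee_pos"])
```

```text
[ 569.5 -335.3   14. ]
[530.  17.  14.]
[ 592.1 -310.3  154.5]
[558.2  -4.7 154.5]
[ 536.3 -160.9  157. ]
354.5260776832306 307.5108612461169
6.3960810198398
6.321384475490381
stand ctr [ 609.3 -152.5   14. ] [1.  0.1 0. ]
stand ctr [ 611.9 -153.4  154.5] [1.  0.1 0. ]
[ 560.  -149.9  302.2]
```

```bash
python3 -m pendant '[{"translation":[1.3,-0.9,3],"roll":-0.3,"fingers":60},{"translation":[1.3,-0.9,6],"roll":-0.3,"fingers":60},{"translation":[1.3,-0.9,9],"roll":-0.3,"fingers":60},{"translation":[1.3,-0.9,12],"roll":-0.3,"fingers":60},{"translation":[1.3,-0.9,14.5],"roll":-0.3,"fingers":60},{"translation":[1.3,-0.9,15.8],"roll":-0.3,"fingers":60},{"translation":[1.3,-0.9,15.8],"roll":-0.3,"fingers":60},{"translation":[1.3,-0.9,15.8],"roll":-0.3,"fingers":60}]' 20
python3 - <<'E'
from h import *
np.set_printoptions(precision=2,suppress=True)
s,M=pose(); print(s["ee_pos"])
snap("wrist","w2"); snap("side","d2",2.6,(250,140,450,340))
E
```

```text
time: 2.75
ee_pos: [548.8, -160.7, 145.5]
ee_rot: [-0.172, 3.135, -0.002]
wrist_force: [-0.8, -0.4, 0.5]
opening: 51.1
[ 548.77 -160.67  145.48]
```

View pics/w2.png

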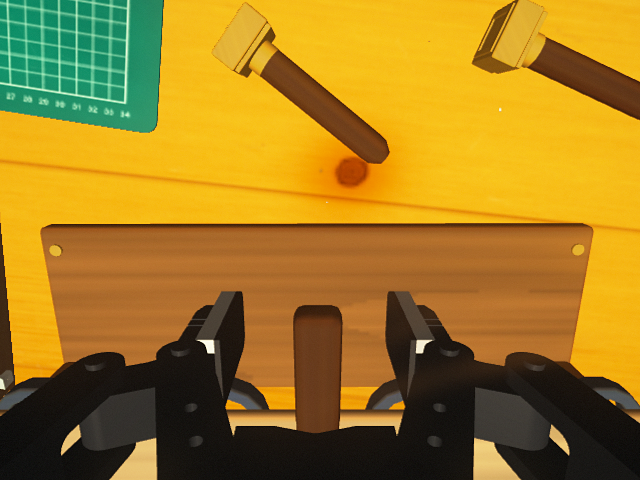

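View pics/d2.png

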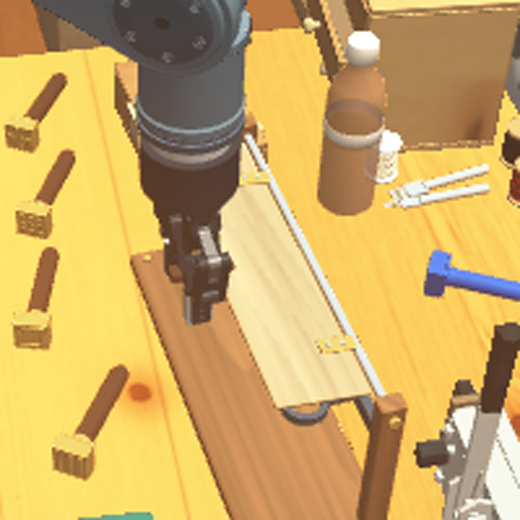

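```bash
python3 -m pendant '[{"translation":[0,0,0],"roll":0,"fingers":0},{"translation":[0,0,0],"roll":0,"fingers":0},{"translation":[0,0,0],"roll":0,"fingers":0},{"translation":[0,0,0],"roll":0,"fingers":0},{"translation":[0,0,0],"roll":0,"fingers":0},{"translation":[-0.1,0,-1.1],"roll":0,"fingers":0},{"translation":[-0.2,0,-2.2],"roll":0,"fingers":0},{"translation":[-0.5,0,-3.2],"roll":0,"fingers":0},{"translation":[-0.9,0,-4.3],"roll":0,"fingers":0}]' 25
python3 - <<'E'
from h import *
snap("wrist","w3")
E
```

```text
time: 3.98
ee_pos: [557.2, -158.9, 187.0]
ee_rot: [-0.173, 3.137, 0.001]
wrist_force: [7.7, 1.6, -8.0]
opening: 13.3
```

View pics/w3.png

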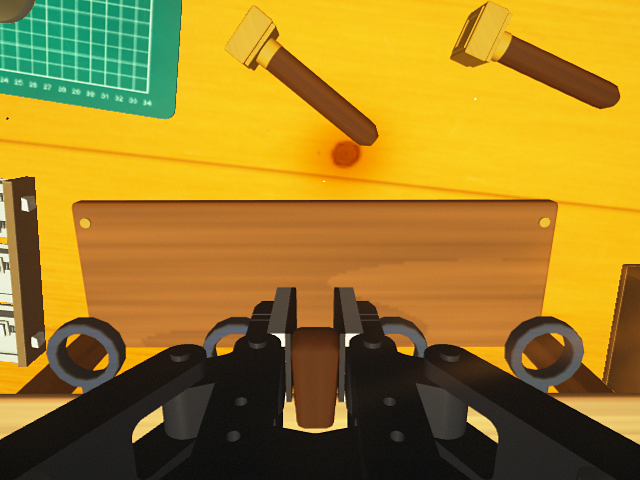

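```bash
python3 -m pendant '[{"translation":[-0.5,0,-1.0],"roll":0,"fingers":0},{"translation":[-1.0,0,-1.9],"roll":0,"fingers":0},{"translation":[-1.7,0,-2.8],"roll":0,"fingers":0},{"translation":[-2.4,0,-3.6],"roll":0,"fingers":0},{"translation":[-3.3,0,-4.3],"roll":0,"fingers":0},{"translation":[-4.2,0,-5.0],"roll":0,"fingers":0},{"translation":[-5.1,0,-5.5],"roll":0,"fingers":0},{"translation":[-6.1,0,-6.0],"roll":0,"fingers":0},{"translation":[-7.2,0,-6.3],"roll":0,"fingers":0},{"translation":[-8.2,0,-6.5],"roll":0,"fingers":0},{"translation":[-9.3,0,-6.7],"roll":0,"fingers":0},{"translation":[-10.4,0,-6.7],"roll":0,"fingers":0}]' 25
python3 - <<'E'
from h import *
snap("wrist","w4");snap("side","d4",2.6,(250,100,490,320))
E
```

```text
time: 5.52
ee_pos: [660.5, -147.4, 254.2]
ee_rot: [0.173, -3.135, -0.001]
wrist_force: [-4.6, 4.3, -8.5]
opening: 13.5
```

View pics/w4.png

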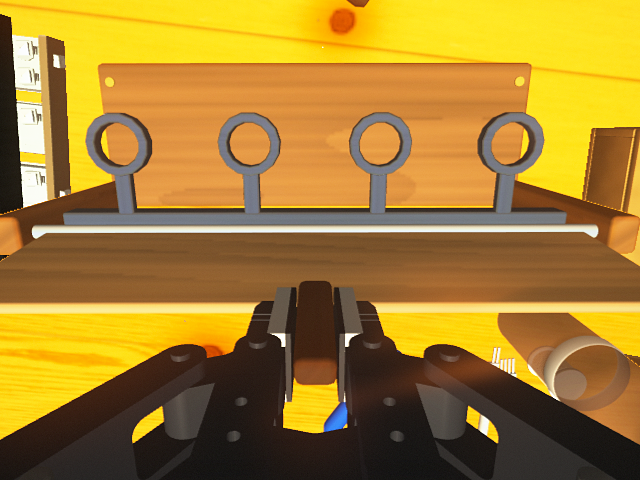

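View pics/d4.png

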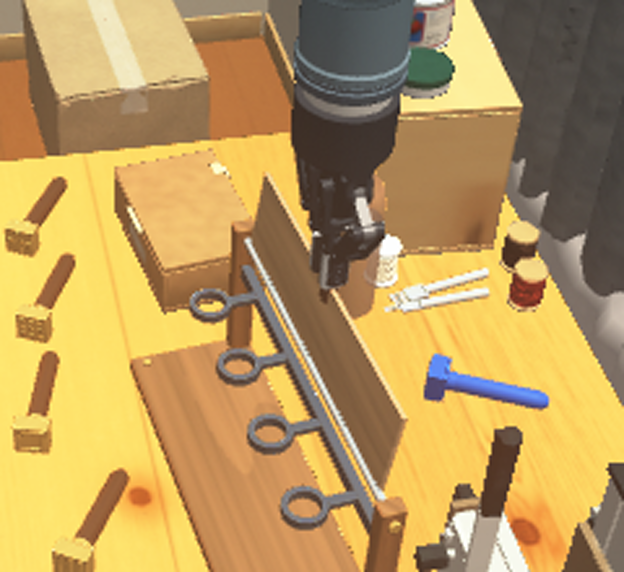

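```bash
python3 - <<'E'
from h import *
np.set_printoptions(precision=1,suppress=True)
c=cam("wrist"); im=np.load("pics/w4.npy")
P=[onz(c,u,v,125) for u,v in [(510.5,145),(380,143),(249,146),(119,147)]]
P=np.array(P); print(P, np.diff(P,axis=0), P.mean(0))
s,M=pose(); a=np.degrees(np.arctan2(M[0,1],M[1,1]));print("tool yaw",a)
E
python3 -m pendant '[{"translation":[0,0,0],"roll":0,"fingers":40},{"translation":[0,0,0],"roll":0,"fingers":40},{"translation":[0,0,0],"roll":0,"fingers":40},{"translation":[0,0,-2],"roll":0,"fingers":60},{"translation":[0,0,-5],"roll":0,"fingers":100},{"translation":[2,0,-6],"roll":0,"fingers":100},{"translation":[6,0,-6],"roll":0,"fingers":100},{"translation":[11,4,-6],"roll":0,"fingers":100},{"translation":[16,8,-6],"roll":0,"fingers":100},{"translation":[20,12,-6],"roll":0,"fingers":100},{"translation":[20,15,-6],"roll":0,"fingers":100},{"translation":[20,15,-6],"roll":0,"fingers":100}]'
python3 - <<'E'
from h import *
snap("wrist","w5");snap("side","d5",2.6,(170,140,470,350))
print(pose()[0]["ee_pos"])
E
```

```text
[[ 597.   -35.8  125. ]
 [ 604.5 -114.1  125. ]
 [ 615.  -192.4  125. ]
 [ 624.2 -270.3  125. ]] [[  7.5 -78.3   0. ]
 [ 10.4 -78.2   0. ]
 [  9.2 -77.9   0. ]] [ 610.2 -153.2  125. ]
tool yaw -6.33440233722569
time: 7.12
ee_pos: [445.1, -19.6, 316.6]
ee_rot: [-0.176, 3.133, -0.002]
wrist_force: [-0.0, -0.2, 1.4]
opening: 85.6
[445.74173423 -21.19924619 315.76034586]
```

View pics/w5.png

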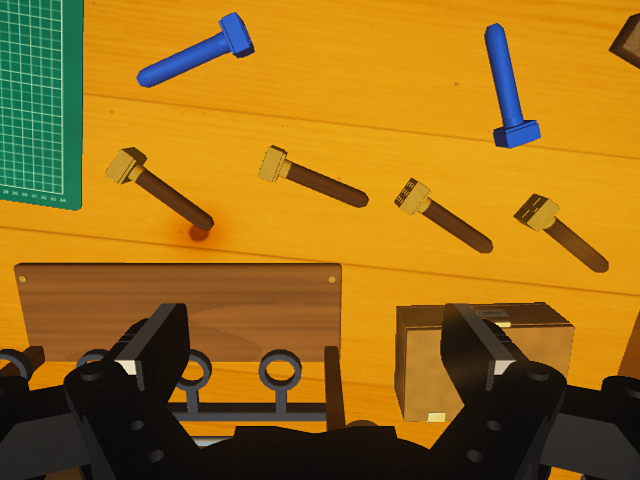

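View pics/d5.png

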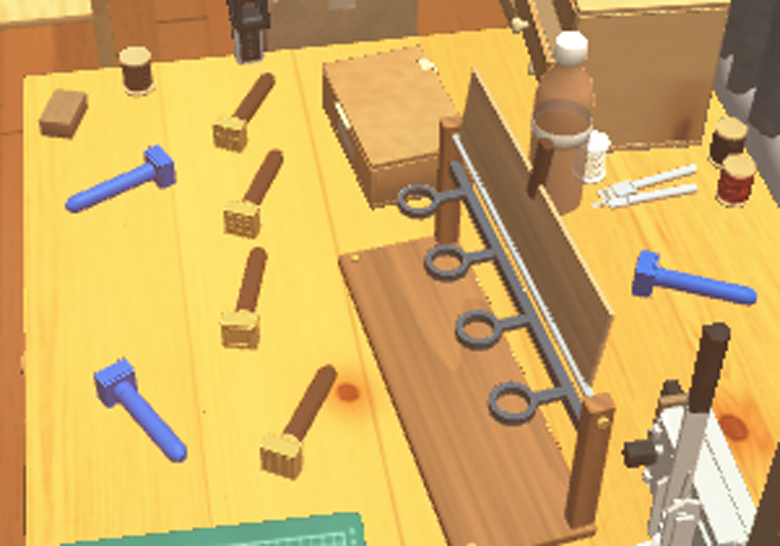

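All four stamps are brown with brass blocks, at wrist (125,166), (273,164), (412,198) and (537,212). The decoys are all blue, at (235,35) and (515,133) plus one behind the stand. The keeper stays open. Next I measure the stamp poses.

```bash
cat >> h.py <<'E'
def stamps(n="wrist",im=None,c=None,roi=None):
    """handles: dark brown elongated blobs -> list of (tip,dir tip->block,blockcentre)"""
    if im is None: c=cam(n); im=env.capture(n)[:,:,::-1].copy()
    hsv=cv2.cvtColor(im,cv2.COLOR_BGR2HSV)
    m=((hsv[...,2]<120)&(hsv[...,1]>90)&((hsv[...,0]<20)|(hsv[...,0]>170))&(hsv[...,2]>25)).astype(np.uint8)
    br=((hsv[...,0]>=17)&(hsv[...,0]<32)&(hsv[...,1]>50)&(hsv[...,1]<190)).astype(np.uint8)
    m=cv2.morphologyEx(m,cv2.MORPH_OPEN,np.ones((3,3)))
    k,l,st,ce=cv2.connectedComponentsWithStats(m); out=[]
    for i in range(1,k):
        if st[i,4]<300: continue
        ct=max(cv2.findContours((l==i).astype(np.uint8),0,2)[0],key=cv2.contourArea)
        (cx,cy),(w,h),a=cv2.minAreaRect(ct)
        if max(w,h)<3.2*min(w,h): continue
        ys,xs=np.nonzero(l==i); P=np.array([onz(c,x,y,16)[:2] for x,y in zip(xs[::3],ys[::3])])
        mu=P.mean(0); d=np.linalg.svd(P-mu,full_matrices=False)[2][0]; t=(P-mu)@d
        L=t.max()-t.min()
        if not 65<L<125: continue
        e=[mu+d*t.max(),mu+d*t.min()]
        # block end: more brass pixels beyond
        sc=[]
        for q,s in((e[0],1),(e[1],-1)):
            b=q+s*d*12; u,v=proj(c,[b[0],b[1],16])[0]; u,v=int(u),int(v)
            sc.append(br[max(v-6,0):v+7,max(u-6,0):u+7].mean() if 6<u<634 and 6<v<474 else 0)
        j=int(np.argmax(sc)); dd=d if j==0 else -d; tip=e[1-j]
        out.append(dict(px=(round(cx),round(cy)),L=L,tip=tip,dir=dd,block=tip+104*dd,yaw=np.degrees(np.arctan2(dd[1],dd[0])),sc=sc))
    return out
E
python3 - <<'E'
from h import *
np.set_printoptions(precision=1,suppress=True)
c=cam("wrist")
for o in stamps("wrist",np.load("pics/w5.npy"),c): print(o)
for u,v in [(125,166),(273,164),(412,198),(537,212)]: print(onz(c,u,v,25))
c=cam("side")
print("side")
for o in stamps("side",np.load("pics/d5.npy"),c): print(o)
E
```

```text
{'px': (328, 186), 'L': np.float64(86.98360763203824), 'tip': array([456.3,  33.6]), 'dir': array([-0.3, -1. ]), 'block': array([427.2, -66.3]), 'yaw': np.float64(-106.22987147146931), 'sc': [np.float64(0.01775147928994083), np.float64(0.0)]}
{'px': (175, 201), 'L': np.float64(87.77948172344787), 'tip': array([ 453.6, -200.4]), 'dir': array([0.5, 0.8]), 'block': array([ 508.5, -112.1]), 'yaw': np.float64(58.131825033549255), 'sc': [np.float64(0.0), np.float64(0.0)]}
{'px': (459, 228), 'L': np.float64(85.72489426295479), 'tip': array([454.1,  95.9]), 'dir': array([0.5, 0.9]), 'block': array([501. , 188.7]), 'yaw': np.float64(63.16242814153856), 'sc': [np.float64(0.0), np.float64(0.0)]}
{'px': (236, 408), 'L': np.float64(91.83516295860872), 'tip': array([714.9, -39.6]), 'dir': array([ 0.1, -1. ]), 'block': array([ 725.9, -143.1]), 'yaw': np.float64(-83.94296940210424), 'sc': [np.float64(0.005917159763313609), np.float64(0.047337278106508875)]}
[ 445.2 -210.9   25. ]
[427.1 -65.5  25. ]
[445.5  76.8  25. ]
[445.6 205.6  25. ]
side
```

```bash
python3 - <<'E'
s=open("h.py").read()
i=s.index("        # block end"); j=s.index("        out.append")
s=s[:i]+"        j=0 if d[1]<0 else 1; dd=d if j==0 else -d; tip=e[1-j]\n"+s[j:].replace(",sc=sc","")
s+='''
def delta(xyz,yaw):
    """cm shift in tool axes and roll deg to reach xyz (mm), tool-x yaw (deg)"""
    s,M=pose(); d=M.T@(np.array(xyz)-s["ee_pos"])/10
    y=np.degrees(np.arctan2(M[1,0],M[0,0])); r=-((yaw-y+180)%360-180)
    print("pos",s["ee_pos"].round(1),"yaw",round(y,1),"q6",round(s["qpos"][5],2),"-> shift cm",d.round(2),"roll",round(r,1)); return d,r
O=np.array([610.2,-153.2]); SX=np.array([0.9939,0.1106]); SY=np.array([-0.1106,0.9939])
def stand(x,y,z): return np.r_[O+SX*x+SY*y,z]
RY={1:120,2:40,3:-40,4:-120}
SYAW=186.35
'''
open("h.py","w").write(s)
E
python3 - <<'E'
from h import *
np.set_printoptions(precision=1,suppress=True)
c=cam("wrist")
for o in stamps("wrist",np.load("pics/w5.npy"),c):
    print(o)
    if o["px"][0]==459: delta([*o["block"],100],o["yaw"])
E
```

```text
{'px': (328, 186), 'L': np.float64(86.98360763203824), 'tip': array([456.3,  33.6]), 'dir': array([-0.3, -1. ]), 'block': array([427.2, -66.3]), 'yaw': np.float64(-106.22987147146931)}
{'px': (175, 201), 'L': np.float64(87.77948172344787), 'tip': array([ 500. , -125.8]), 'dir': array([-0.5, -0.8]), 'block': array([ 445.1, -214.2]), 'yaw': np.float64(-121.86817496645075)}
{'px': (459, 228), 'L': np.float64(85.72489426295479), 'tip': array([492.8, 172.4]), 'dir': array([-0.5, -0.9]), 'block': array([445.8,  79.6]), 'yaw': np.float64(-116.83757185846144)}
pos [445.7 -21.2 315.8] yaw -173.7 q6 -2.0 -> shift cm [-1.1 10.1 21.6] roll -56.8
{'px': (236, 408), 'L': np.float64(91.83516295860872), 'tip': array([714.9, -39.6]), 'dir': array([ 0.1, -1. ]), 'block': array([ 725.9, -143.1]), 'yaw': np.float64(-83.94296940210424)}
```

```bash
python3 -m pendant '[{"translation":[-0.3,3,3],"roll":-10,"fingers":70},{"translation":[-0.6,6,6],"roll":-20,"fingers":70},{"translation":[-1.1,9,10],"roll":-30,"fingers":70},{"translation":[-1.1,10.1,14],"roll":-40,"fingers":70},{"translation":[-1.1,10.1,17],"roll":-50,"fingers":70},{"translation":[-1.1,10.1,20],"roll":-56.8,"fingers":70},{"translation":[-1.1,10.1,20.6],"roll":-56.8,"fingers":70},{"translation":[-1.1,10.1,20.6],"roll":-56.8,"fingers":70},{"translation":[-1.1,10.1,20.6],"roll":-56.8,"fingers":70}]'
python3 - <<'E'
from h import *
np.set_printoptions(precision=1,suppress=True)
c,im=snap("wrist","w6")
for o in stamps("wrist",im,c): print(o); delta([*o["block"],16],o["yaw"])
E
```

```text
time: 8.35
ee_pos: [446.2, 80.5, 109.6]
ee_rot: [-1.641, 2.677, -0.002]
wrist_force: [-0.4, 0.4, -0.6]
opening: 59.6
{'px': (243, 89), 'L': np.float64(89.12205695215462), 'tip': array([456. ,  35.4]), 'dir': array([-0.3, -1. ]), 'block': array([427.6, -64.6]), 'yaw': np.float64(-105.81938420573758)}
pos [446.2  80.6 109.6] yaw -117.0 q6 -2.76 -> shift cm [13.8 -4.9  9.4] roll -11.1
{'px': (63, 126), 'L': np.float64(105.21819630605313), 'tip': array([526. ,  18.7]), 'dir': array([ 0.1, -1. ]), 'block': array([539. , -84.5]), 'yaw': np.float64(-82.78413938979965)}
pos [446.2  80.6 109.6] yaw -117.0 q6 -2.76 -> shift cm [ 10.5 -15.7   9.4] roll -34.2
{'px': (320, 342), 'L': np.float64(86.7606196312955), 'tip': array([493.1, 175.2]), 'dir': array([-0.4, -0.9]), 'block': array([446.3,  82.3]), 'yaw': np.float64(-116.72423292169165)}
pos [446.2  80.6 109.6] yaw -117.0 q6 -2.76 -> shift cm [-0.1  0.1  9.4] roll -0.2
{'px': (304, 437), 'L': np.float64(87.72094402057841), 'tip': array([471.3, 208.5]), 'dir': array([ 0.9, -0.5]), 'block': array([563.9, 161.1]), 'yaw': np.float64(-27.073386929388242)}
pos [446.2  80.6 109.6] yaw -117.0 q6 -2.76 -> shift cm [-12.5  -6.8   9.4] roll -89.9
```

View pics/w6.png

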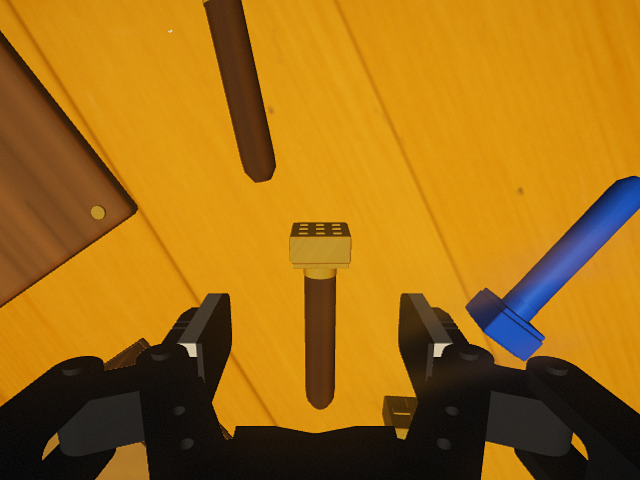

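Run:
```python
from h import *
np.set_printoptions(precision=1,suppress=True)
c=cam("wrist")
P=[onz(c,*p,32) for p in [(290,236),(351,236),(352,265),(289,265)]]; print(np.array(P)); m=np.mean(P,0); print(m)
print(np.linalg.norm(P[0]-P[1]),np.linalg.norm(P[1]-P[2])); delta([m[0],m[1],16],-116.8)
s=env.camera_info("wrist")
```

```text
[[454.5  65.6  32. ]
 [426.7  79.7  32. ]
 [433.   94.1  32. ]
 [462.3  79.2  32. ]]
[444.1  79.7  32. ]
31.22847415103494 15.714300529619154
pos [446.2  80.6 109.6] yaw -117.0 q6 -2.76 -> shift cm [0.2 0.2 9.4] roll -0.2
```

```bash
python3 -m pendant '[{"translation":[0,0.1,3],"roll":0,"fingers":70},{"translation":[0,0.1,6],"roll":0,"fingers":70},{"translation":[0.1,0.1,8],"roll":0,"fingers":70},{"translation":[0.1,0.1,9.4],"roll":0,"fingers":70},{"translation":[0.1,0.1,9.4],"roll":0,"fingers":70},{"translation":[0.1,0.1,9.4],"roll":0,"fingers":10},{"translation":[0.1,0.1,9.4],"roll":0,"fingers":10},{"translation":[0.1,0.1,9.4],"roll":0,"fingers":10},{"translation":[0.1,0.1,9.4],"roll":0,"fingers":10},{"translation":[0.1,0.1,9.4],"roll":0,"fingers":10},{"translation":[0.1,0.1,8.4],"roll":0,"fingers":10},{"translation":[0.1,0.1,7],"roll":0,"fingers":10}]' 25
python3 - <<'E'
from h import *
np.set_printoptions(precision=1,suppress=True)
c,im=snap("wrist","w7"); snap("side","d7",3,(220,160,420,330));snap("scene","s7",3,(250,190,450,360))
print(pose()[0]["ee_pos"])
E
```

```text
time: 9.9
ee_pos: [443.1, 80.5, 38.8]
ee_rot: [1.643, -2.677, -0.001]
wrist_force: [0.0, 0.2, -2.1]
opening: 31.7
[444.6  80.4  39.5]
```

View pics/w7.png

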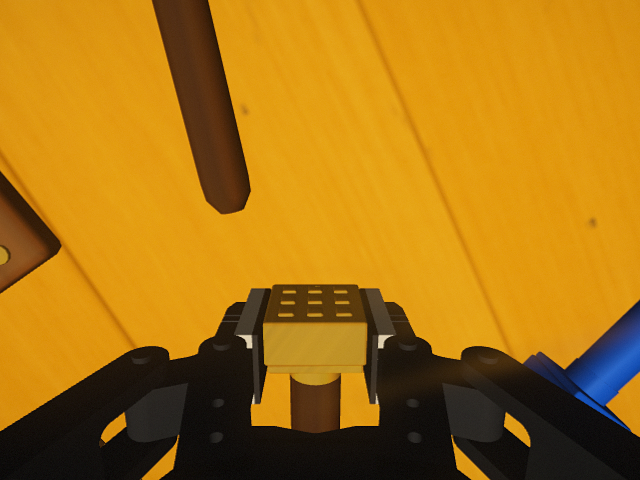

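View pics/d7.png

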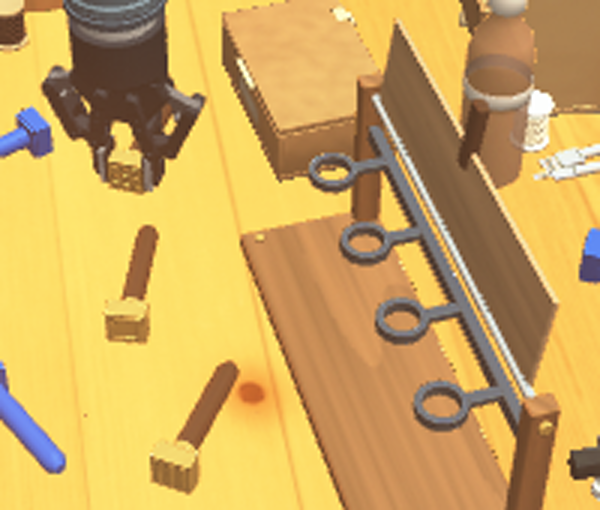

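View pics/s7.png

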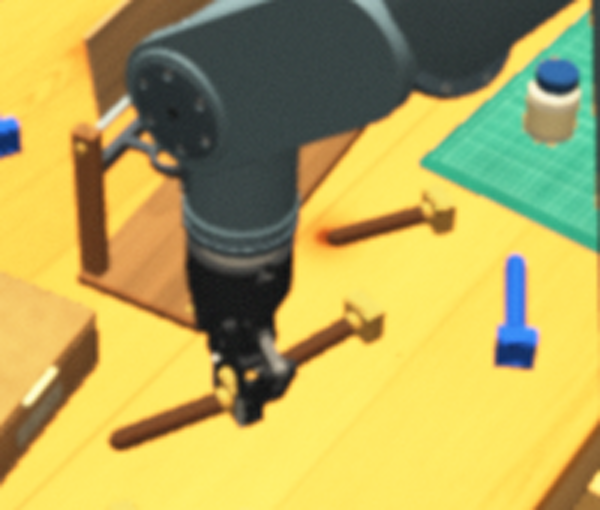

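Run:
```python
from h import *
np.set_printoptions(precision=2,suppress=True)
delta(stand(-140,40,130),SYAW)
```

```text
pos [444.6  80.4  39.5] yaw -116.9 q6 -2.76 -> shift cm [ 17.66 -11.46  -9.04] roll 56.8
```

```bash
python3 -m pendant '[{"translation":[0,0,-3],"roll":0,"fingers":10},{"translation":[2,-1.5,-6],"roll":5,"fingers":10},{"translation":[5,-3.5,-9],"roll":10,"fingers":10},{"translation":[8,-5.5,-9],"roll":18,"fingers":10},{"translation":[11,-7.5,-9],"roll":26,"fingers":10},{"translation":[14,-9.5,-9],"roll":34,"fingers":10},{"translation":[16,-10.5,-9],"roll":42,"fingers":10},{"translation":[17.2,-11.2,-9],"roll":50,"fingers":10},{"translation":[17.7,-11.5,-9],"roll":56.8,"fingers":10},{"translation":[17.7,-11.5,-9],"roll":56.8,"fingers":10},{"translation":[17.7,-11.5,-9],"roll":56.8,"fingers":10}]'
python3 - <<'E'
from h import *
np.set_printoptions(precision=2,suppress=True)
delta(stand(-140,40,86),SYAW)
snap("wrist","w8"); c,_=snap("side","d8",3,(220,160,420,330))
E
```

```text
time: 11.42
ee_pos: [465.8, -129.1, 128.0]
ee_rot: [0.176, -3.136, -0.001]
wrist_force: [-0.1, 0.5, -1.9]
opening: 31.4
pos [ 465.8 -129.1  128. ] yaw -173.6 q6 -2.2 -> shift cm [-0.09  0.    4.2 ] roll 0.1
```

View pics/w8.png

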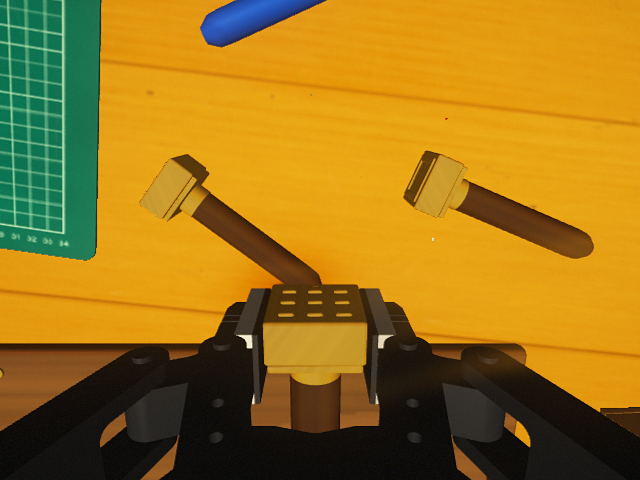

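View pics/d8.png

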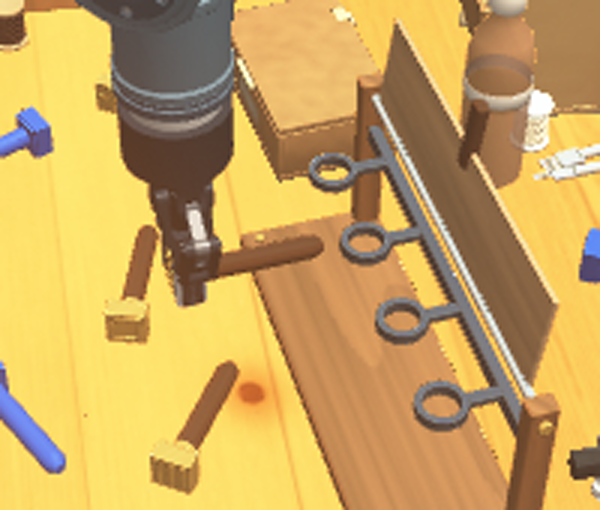

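```bash
python3 -m pendant '[{"translation":[0,0,2],"roll":0.1,"fingers":10},{"translation":[0,0,4.2],"roll":0.1,"fingers":10},{"translation":[-2.5,0,4.2],"roll":0.1,"fingers":10},{"translation":[-4.9,0,4.2],"roll":0.1,"fingers":10},{"translation":[-4.9,0,3.2],"roll":0.1,"fingers":10},{"translation":[-4.9,0,2.2],"roll":0.1,"fingers":10},{"translation":[-4.9,0,1.3],"roll":0.1,"fingers":10},{"translation":[-4.9,0,0.3],"roll":0.1,"fingers":10},{"translation":[-5.1,0,-0.6],"roll":0.1,"fingers":10},{"translation":[-5.4,0,-1.5],"roll":0.1,"fingers":10}]'
python3 - <<'E'
from h import *
np.set_printoptions(precision=2,suppress=True)
print(pose()[0]["ee_pos"],pose()[0]["wrist_force"])
snap("wrist","w9"); c,_=snap("side","d9",3,(220,160,420,330))
E
```

```text
time: 12.78
ee_pos: [519.5, -123.5, 143.7]
ee_rot: [0.17, -3.136, -0.0]
wrist_force: [1.3, 0.7, -5.4]
opening: 31.6
[ 519.52 -123.49  143.75] [ 1.3   0.74 -5.36]
```

View pics/w9.png

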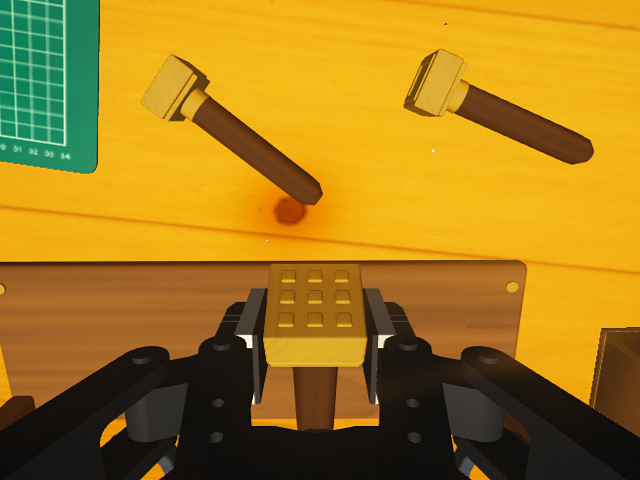

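View pics/d9.png

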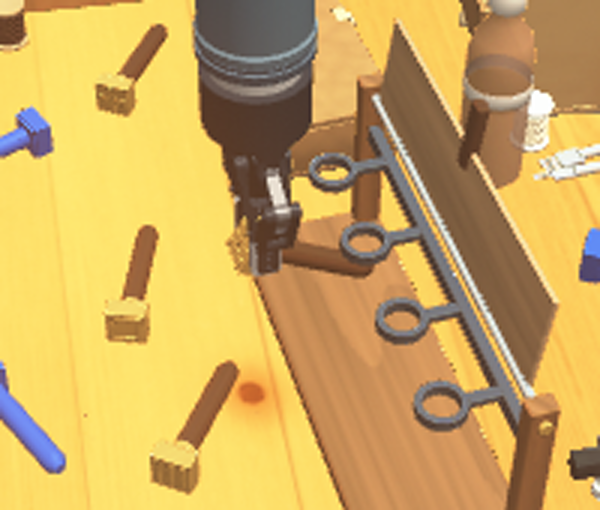

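```bash
python3 -m pendant '[{"translation":[-0.4,0,-0.8],"roll":0,"fingers":10},{"translation":[-0.9,0,-1.6],"roll":0,"fingers":10},{"translation":[-1.6,0,-2.3],"roll":0,"fingers":10},{"translation":[-2.3,0,-2.9],"roll":0,"fingers":10},{"translation":[-3.1,0,-3.4],"roll":0,"fingers":10},{"translation":[-3.9,0,-3.8],"roll":0,"fingers":10},{"translation":[-4.8,0,-4.1],"roll":0,"fingers":10},{"translation":[-5.7,0,-4.3],"roll":0,"fingers":10},{"translation":[-6.3,0,-4.4],"roll":0,"fingers":10},{"translation":[-6.3,0,-4.4],"roll":0,"fingers":10}]'
python3 - <<'E'
from h import *
np.set_printoptions(precision=2,suppress=True)
print(pose()[0]["ee_pos"],pose()[0]["wrist_force"])
snap("wrist","w10"); c,_=snap("side","d10",3,(220,160,420,330))
E
```

```text
time: 14.12
ee_pos: [582.9, -116.7, 187.3]
ee_rot: [-0.17, 3.137, -0.0]
wrist_force: [-1.3, 0.0, -2.5]
opening: 31.6
[ 582.89 -116.72  187.32] [-1.33  0.04 -2.54]
```

View pics/w10.png

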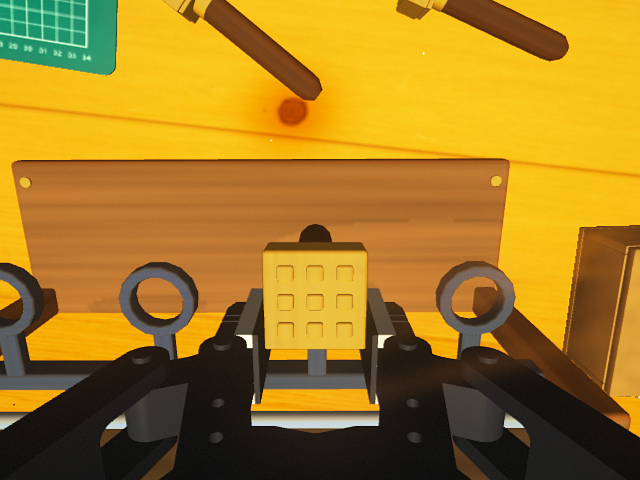

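View pics/d10.png

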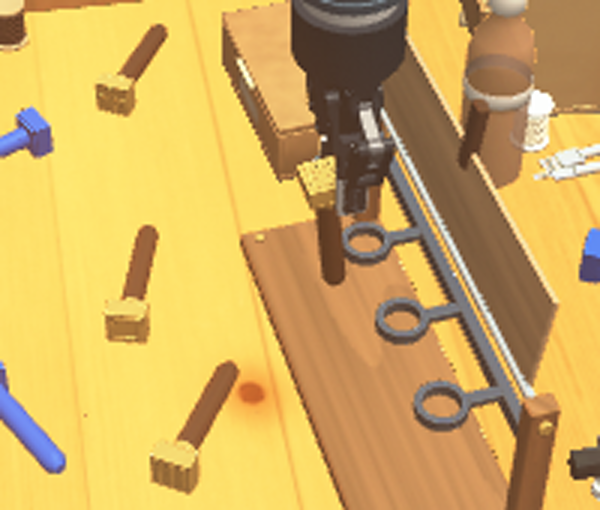

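```bash
cat >> h.py <<'E'
def st(P): # world->stand xy
    d=np.array(P[:2])-O; return np.array([d@SX,d@SY])
E
python3 - <<'E'
from h import *
np.set_printoptions(precision=1,suppress=True)
c=cam("wrist"); cs=cam("side")
for z in (190,194,198):
    P=np.array([onz(c,*p,z) for p in [(264,252),(367,252),(367,349),(265,349)]])
    print(z,np.linalg.norm(P[0]-P[1]),np.linalg.norm(P[1]-P[2]),"ctr stand",st(P.mean(0)))
print("tool",st(pose()[0]["ee_pos"]))
T=tri((c,(315,228)),(cs,(331.7,251))); print("tip",T,st(T))
print("tip by side x plane")
o,d=ray(cs,331.7,251.5)
# intersect with plane stand-y=40
t=(40-st(o)[1])/((d[:2])@SY); print(o+d*t, st(o+d*t))
E
```

```text
190 32.828388980880824 34.64935369300121 ctr stand [-31.6  39.6]
194 31.807818024833328 33.5721724750776 ctr stand [-33.4  39.6]
198 30.787247068785835 32.49499125715412 ctr stand [-35.2  39.6]
tool [-23.4  39.3]
tip [ 577.4 -117.5   95. ] [-28.7  39.1]
tip by side x plane
[ 581.4 -116.2   93. ] [-24.5  40. ]
```

```bash
python3 -m pendant '[{"translation":[-0.4,0,0],"roll":0,"fingers":10},{"translation":[-0.8,0,0],"roll":0,"fingers":10},{"translation":[-0.8,0,0],"roll":0,"fingers":10},{"translation":[0.5,0,0],"roll":0,"fingers":10},{"translation":[0.5,0,-2],"roll":0,"fingers":10},{"translation":[0.5,0,-4],"roll":0,"fingers":10},{"translation":[0.5,0,-5],"roll":0,"fingers":10},{"translation":[0.5,0,-5],"roll":0,"fingers":10},{"translation":[0.5,0,-5],"roll":0,"fingers":10}]'
python3 - <<'E'
from h import *
np.set_printoptions(precision=2,suppress=True)
print(pose()[0]["ee_pos"],st(pose()[0]["ee_pos"]),pose()[0]["wrist_force"])
snap("wrist","w11",1.5,(180,160,460,420)); c,_=snap("side","d11",4,(270,160,420,290)); snap("scene","s11",3,(200,150,400,320))
E
```

```text
time: 15.35
ee_pos: [576.9, -117.1, 236.4]
ee_rot: [0.17, -3.136, -0.001]
wrist_force: [-0.1, -0.6, -1.9]
opening: 31.9
[ 576.9  -117.11  236.41] [-29.1   39.55] [-0.09 -0.6  -1.95]
```

View pics/w11.png

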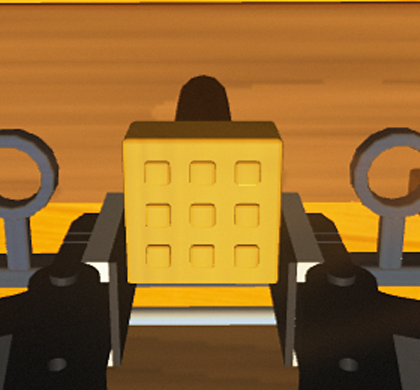

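View pics/d11.png

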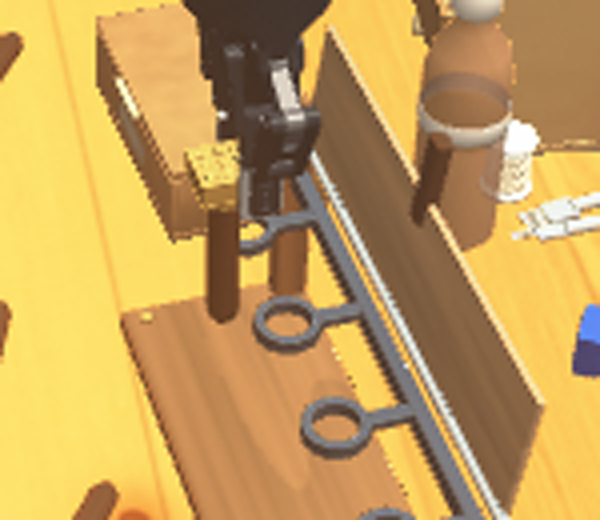

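View pics/s11.png

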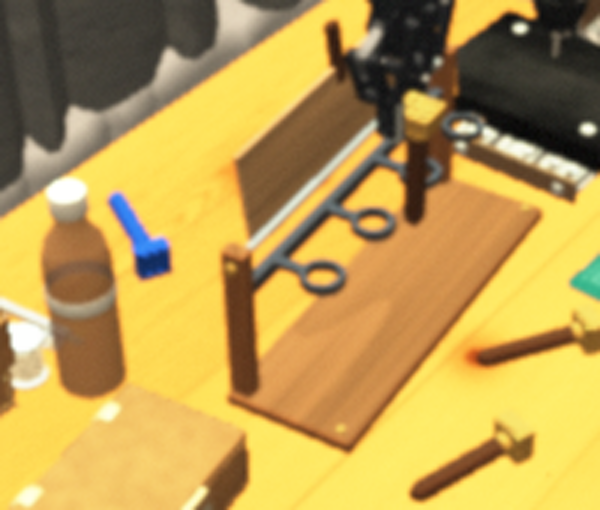

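Run:
```python
from h import *
np.set_printoptions(precision=1,suppress=True)
c=cam("wrist"); cs=cam("side"); cc=cam("scene")
T=tri((cc,(338.3,222.5)),(cs,(325.6,239.5))); print("tip",T,st(T))
F=tri((cc,(341.3,185)),(cs,(323.2,200))); print("face",F,st(F))
for z in (240,244,248):
    P=np.array([onz(c,180+x/1.5,160+y/1.5,z) for x,y in [(124,138),(282,138),(279,283),(127,283)]])
    print(z,np.linalg.norm(P[0]-P[1]),np.linalg.norm(P[2]-P[3]),np.linalg.norm(P[1]-P[2]),"ctr stand",st(P.mean(0)))
```

```text
tip [ 565.2 -121.2  138.2] [-41.2  36.8]
face [ 558.4 -119.9  251.4] [-47.8  38.8]
240 33.31465425038145 34.23081577720206 34.207967229417896 ctr stand [-37.7  39.7]
244 32.271592108515414 33.15906915921094 33.136935985958615 ctr stand [-39.5  39.7]
248 31.228529966649383 32.08732254121982 32.06590474249945 ctr stand [-41.3  39.7]
```

```bash
python3 -m pendant '[{"translation":[0,0,-0.8],"roll":0,"fingers":10},{"translation":[-1.5,0,-0.8],"roll":0,"fingers":10},{"translation":[-2.8,0,-0.8],"roll":0,"fingers":10},{"translation":[-3.4,0,-0.8],"roll":0,"fingers":10},{"translation":[-3.4,0,-0.8],"roll":0,"fingers":10},{"translation":[-3.4,0,-0.8],"roll":0,"fingers":10}]'
python3 - <<'E'
from h import *
np.set_printoptions(precision=2,suppress=True)
print(pose()[0]["ee_pos"],st(pose()[0]["ee_pos"]),pose()[0]["wrist_force"])
snap("wrist","w12",2,(180,160,460,420)); c,_=snap("side","d12",5,(290,180,400,280)); snap("scene","s12",5,(270,160,380,260))
E
```

```text
time: 16.25
ee_pos: [610.9, -113.5, 245.1]
ee_rot: [0.17, -3.136, -0.0]
wrist_force: [-0.3, -0.5, -1.5]
opening: 31.4
[ 610.9  -113.55  245.08] [ 5.08 39.33] [-0.27 -0.46 -1.49]
```

View pics/d12.png

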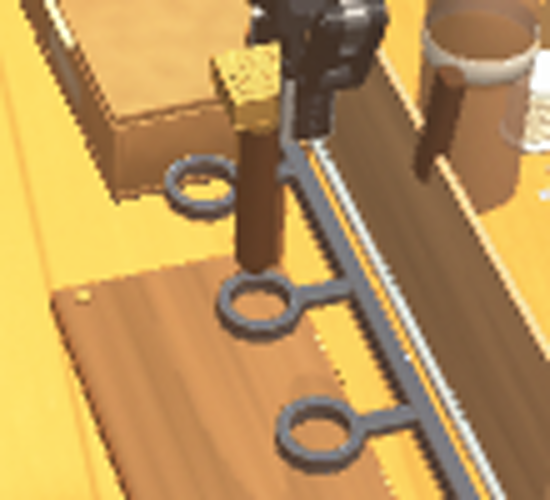

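View pics/s12.png

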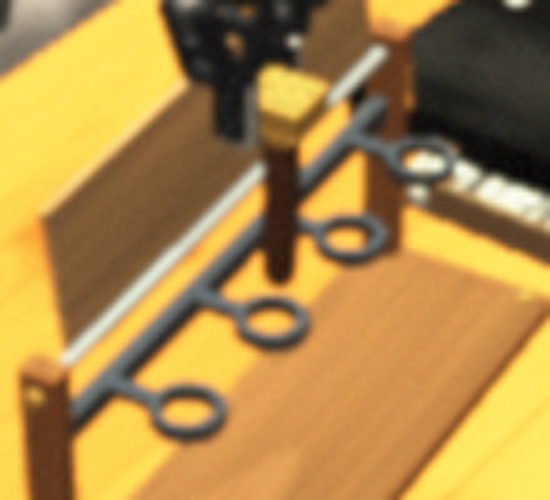

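View pics/w12.png

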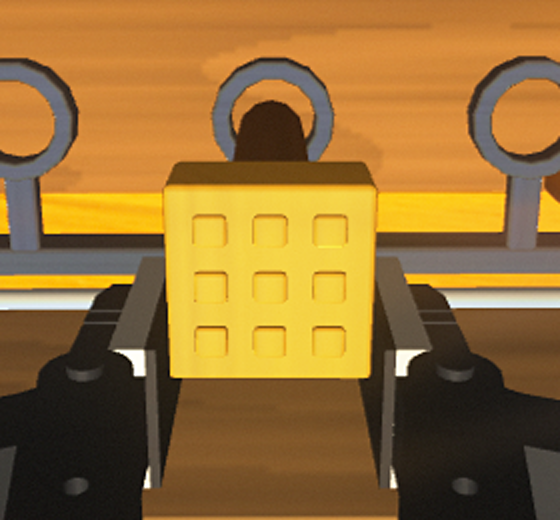

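Run:
```python
from h import *
np.set_printoptions(precision=1,suppress=True)
cs=cam("side"); cc=cam("scene"); c=cam("wrist")
for z in (125,132,138,144): print(z,"side",proj(cs,stand(0,40,z)),"scene",proj(cc,stand(0,40,z)),"wrist",proj(c,stand(0,40,z)))
print("obs ring side (341.8,240.6) scene",(270+272/5,160+323/5), "wrist ring",(180+272/2,160+117/2))
print("obs tip side (341.6,234) scene",(326,216))
```

```text
125 side [[342.7 239.2]] scene [[322.8 222.1]] wrist [[316.2 223.4]]
132 side [[342.8 237. ]] scene [[322.8 219.8]] wrist [[316.2 226.1]]
138 side [[342.9 235. ]] scene [[322.8 217.9]] wrist [[316.2 228.6]]
144 side [[343. 233.]] scene [[322.8 216. ]] wrist [[316.3 231.2]]
obs ring side (341.8,240.6) scene (324.4, 224.6) wrist ring (316.0, 218.5)
obs tip side (341.6,234) scene (326, 216)
```

```bash
python3 -m pendant '[{"translation":[0,0,1],"roll":0,"fingers":10},{"translation":[0,0,2],"roll":0,"fingers":10},{"translation":[0,0,3],"roll":0,"fingers":10},{"translation":[0,0,4],"roll":0,"fingers":10},{"translation":[0,0,5],"roll":0,"fingers":10},{"translation":[-0.1,0,6],"roll":0,"fingers":10}]'
python3 - <<'E'
from h import *
np.set_printoptions(precision=2,suppress=True)
print(pose()[0]["ee_pos"],st(pose()[0]["ee_pos"]),pose()[0]["wrist_force"])
snap("wrist","w13",2,(180,160,460,420)); c,_=snap("side","d13",5,(290,180,400,280))
E
```

```text
time: 17.15
ee_pos: [612.1, -113.5, 184.6]
ee_rot: [0.17, -3.137, -0.0]
wrist_force: [0.1, 0.6, -1.5]
opening: 31.8
[ 612.14 -113.5   184.56] [ 6.32 39.25] [ 0.08  0.6  -1.53]
```

View pics/d13.png

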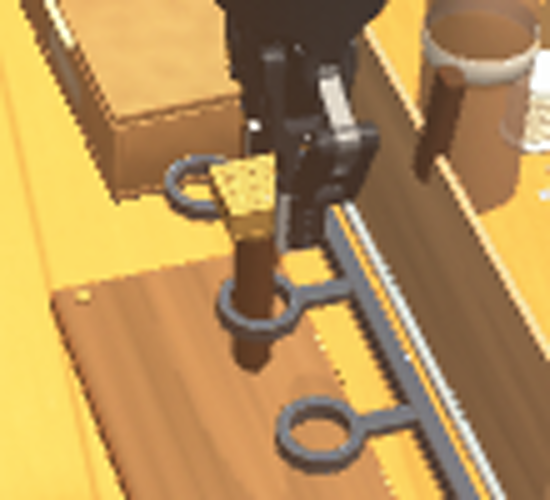

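View pics/w13.png

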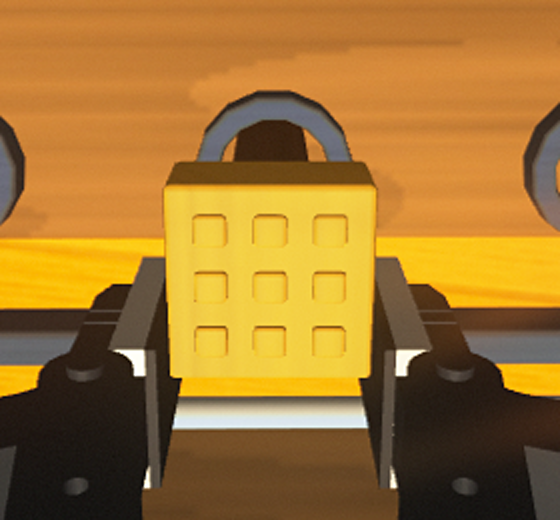

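```bash
python3 -m pendant '[{"translation":[-0.1,0,1],"roll":0,"fingers":10},{"translation":[-0.2,0,2],"roll":0,"fingers":10},{"translation":[-0.2,0,3],"roll":0,"fingers":10},{"translation":[-0.3,0,4],"roll":0,"fingers":10},{"translation":[-0.3,0,4.4],"roll":0,"fingers":10},{"translation":[-0.3,0,4.4],"roll":0,"fingers":10}]'
python3 - <<'E'
from h import *
np.set_printoptions(precision=2,suppress=True)
print(pose()[0]["ee_pos"],st(pose()[0]["ee_pos"]),pose()[0]["wrist_force"])
snap("wrist","w14",2,(180,160,460,420)); c,_=snap("side","d14",5,(290,180,400,280))
E
```

```text
time: 18.0
ee_pos: [615.0, -113.1, 140.9]
ee_rot: [0.17, -3.136, -0.0]
wrist_force: [0.5, -0.5, -2.2]
opening: 31.6
[ 615.01 -113.11  140.88] [ 9.21 39.32] [ 0.47 -0.47 -2.15]
```

View pics/d14.png

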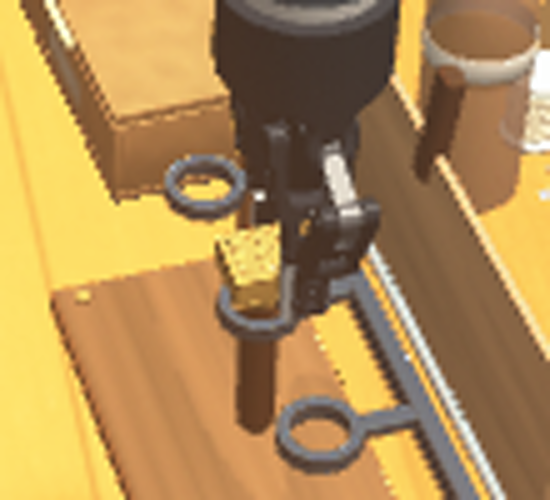

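View pics/w14.png

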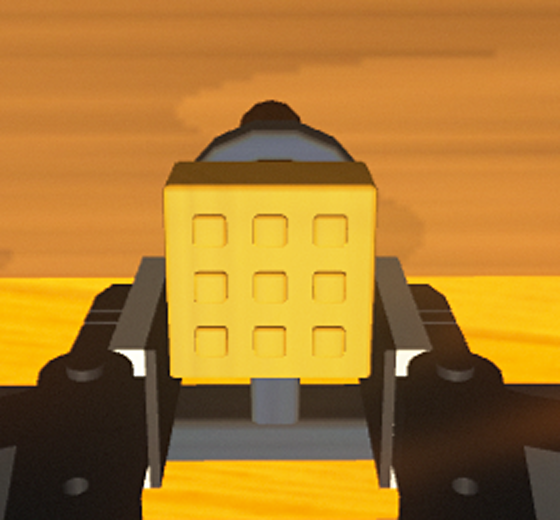

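```bash
python3 -m pendant '[{"translation":[0,0,0],"roll":0,"fingers":60},{"translation":[0,0,0],"roll":0,"fingers":65},{"translation":[0,0,0],"roll":0,"fingers":65},{"translation":[0,0,-1],"roll":0,"fingers":65},{"translation":[0,0,-4],"roll":0,"fingers":65},{"translation":[0.5,0,-8],"roll":0,"fingers":65},{"translation":[2,0,-13],"roll":0,"fingers":65},{"translation":[6,3,-17],"roll":0,"fingers":65},{"translation":[11,7,-17],"roll":0,"fingers":65},{"translation":[16,12,-17],"roll":0,"fingers":65},{"translation":[18,17,-17],"roll":0,"fingers":65},{"translation":[18,19,-17],"roll":0,"fingers":65}]'
python3 - <<'E'
from h import *
np.set_printoptions(precision=1,suppress=True)
print(pose()[0]["ee_pos"],pose()[0]["qpos"])
c,im=snap("wrist","w15"); snap("side","d15",3,(200,150,460,340))
for o in stamps("wrist",im,c): print(o)
E
```

```text
time: 19.6
ee_pos: [413.9, 58.3, 312.5]
ee_rot: [-0.172, 3.135, -0.0]
wrist_force: [0.8, -0.2, 0.7]
opening: 55.2
[413.9  58.3 312.5] [-0.1 -0.2  1.9  0.   1.5 -1.8]
{'px': (631, 134), 'L': np.float64(68.78486169361285), 'tip': array([362.1, 371.4]), 'dir': array([-1. , -0.2]), 'block': array([260.7, 348.4]), 'yaw': np.float64(-167.20053478840947)}
{'px': (86, 214), 'L': np.float64(116.0002022053865), 'tip': array([ 503.7, -126.1]), 'dir': array([-0.6, -0.8]), 'block': array([ 439.2, -207.7]), 'yaw': np.float64(-128.32521465600482)}
{'px': (248, 209), 'L': np.float64(87.40421462323579), 'tip': array([456.,  35.]), 'dir': array([-0.3, -1. ]), 'block': array([427.2, -65. ]), 'yaw': np.float64(-106.03657592808638)}
{'px': (256, 396), 'L': np.float64(84.66616342022573), 'tip': array([625.6,  20.7]), 'dir': array([ 1. , -0.1]), 'block': array([729. ,   9.7]), 'yaw': np.float64(-6.080139124618464)}
{'px': (285, 434), 'L': np.float64(77.78980856523359), 'tip': array([717.7,  94.7]), 'dir': array([-0.1, -1. ]), 'block': array([710.9,  -9.1]), 'yaw': np.float64(-93.7298585737372)}
```

View pics/d15.png

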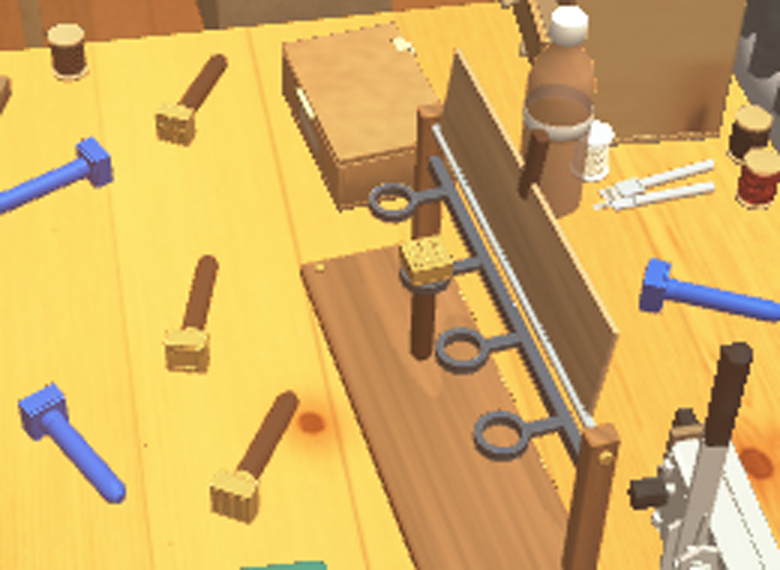

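View pics/w15.png

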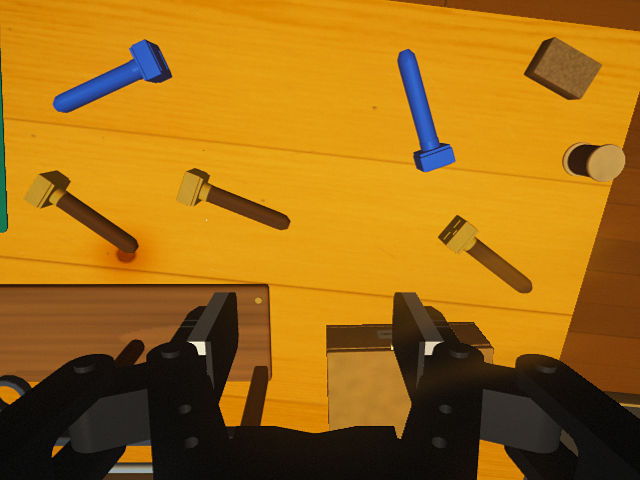

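Stamp C hangs in ring 2. Stamp D's block is at wrist (459,233), with its handle tip at (529,290).

Run:
```python
from h import *
np.set_printoptions(precision=1,suppress=True)
c=cam("wrist")
t=onz(c,530,290,16);n=onz(c,482,249,16)
d=(n-t)/np.linalg.norm(n-t); yaw=np.degrees(np.arctan2(d[1],d[0])); b=t+104*d
print(t,n,np.linalg.norm(n-t),yaw,b, onz(c,463,238,32))
delta([b[0],b[1],110],yaw)
```

```text
[501.4 302.9  16. ] [461.4 240.9  16. ] 73.7655356938626 -122.85358511505073 [445.  215.5  16. ] [447.9 212.2  32. ]
pos [415.1  58.  312.5] yaw -173.6 q6 -1.83 -> shift cm [-4.7 15.3 20.3] roll -50.8
```

```bash
python3 -m pendant '[{"translation":[-1,3,3],"roll":-10,"fingers":65},{"translation":[-2,7,6],"roll":-20,"fingers":65},{"translation":[-3,11,10],"roll":-30,"fingers":65},{"translation":[-4.5,15.3,13],"roll":-40,"fingers":65},{"translation":[-4.7,15.3,17],"roll":-50,"fingers":65},{"translation":[-4.7,15.3,20],"roll":-50.8,"fingers":65},{"translation":[-4.7,15.3,20.3],"roll":-50.8,"fingers":65},{"translation":[-4.7,15.3,20.3],"roll":-50.8,"fingers":65},{"translation":[-4.7,15.3,20.3],"roll":-50.8,"fingers":65}]'
python3 - <<'E'
from h import *
c,im=snap("wrist","w16")
E
```

```text
time: 20.82
ee_pos: [447.4, 213.4, 110.0]
ee_rot: [-1.497, 2.759, -0.001]
wrist_force: [-0.4, 0.1, 0.6]
opening: 55.3
```

View pics/w16.png

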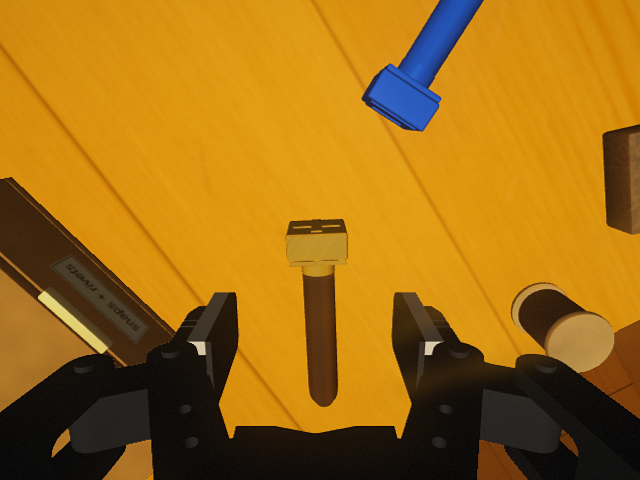

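Run:
```python
from h import *
np.set_printoptions(precision=1,suppress=True)
c=cam("wrist"); s,M=pose()
def tf(P): return M.T@(P-s["ee_pos"])
for u,v in [(10,178),(100,257),(172,325)]: print("box bottom tool", tf(onz(c,u,v,0)))
t=onz(c,323,405,16);n=onz(c,318.5,275,16); d=(n-t)/np.linalg.norm(n-t);yaw=np.degrees(np.arctan2(d[1],d[0])); b=t+104*d
m=np.mean([onz(c,*p,32) for p in [(286,234),(347,234),(348,262),(287,262)]],0)
print(b,m,tf(b),tf(m),yaw); delta([m[0],m[1],16],yaw)
```

```text
box bottom tool [  34.9 -175.2  110.2]
box bottom tool [ -12.5 -130.2  110.2]
box bottom tool [-57.4 -91.1 110.2]
[447.3 213.5  16. ] [446. 211.  32.] [ 0.1  0.2 93.9] [ 2.9 -0.1 77.9] -121.04343337315284
pos [447.2 213.5 109.9] yaw -123.0 q6 -2.36 -> shift cm [ 0.3 -0.   9.4] roll -2.0
```

```bash
python3 -m pendant '[{"translation":[0.1,0,3],"roll":-2,"fingers":65},{"translation":[0.1,0,6],"roll":-2,"fingers":65},{"translation":[0.1,0,8],"roll":-2,"fingers":65},{"translation":[0.1,0,9.4],"roll":-2,"fingers":65},{"translation":[0.1,0,9.4],"roll":-2,"fingers":65},{"translation":[0.1,0,9.4],"roll":-2,"fingers":10},{"translation":[0.1,0,9.4],"roll":-2,"fingers":10},{"translation":[0.1,0,9.4],"roll":-2,"fingers":10},{"translation":[0.1,0,9.4],"roll":-2,"fingers":10},{"translation":[0.1,0,9.4],"roll":-2,"fingers":10},{"translation":[0.1,0,7.4],"roll":-2,"fingers":10},{"translation":[0.1,0,4],"roll":-2,"fingers":10}]' 25
python3 - <<'E'
from h import *
np.set_printoptions(precision=1,suppress=True)
c,im=snap("wrist","w17")
delta(stand(-140,120,130),SYAW)
E
```

```text
time: 22.38
ee_pos: [443.9, 212.3, 67.7]
ee_rot: [1.545, -2.731, -0.002]
wrist_force: [0.6, -0.1, -0.8]
opening: 31.8
pos [447.3 213.2  72.6] yaw -121.0 q6 -2.4 -> shift cm [ 22.  -14.4  -5.8] roll 52.7
```

View pics/w17.png

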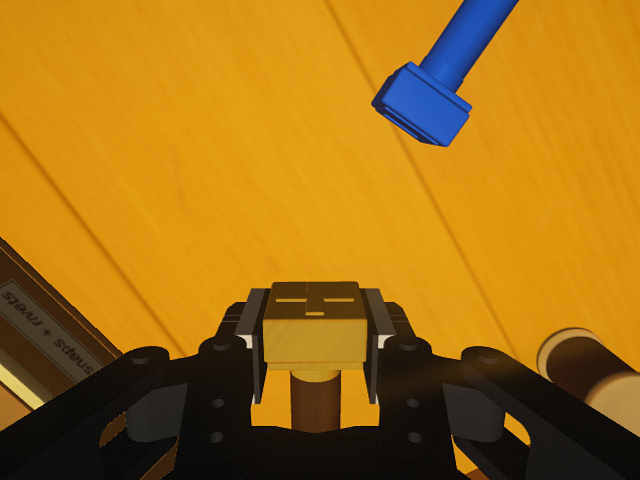

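```bash
python3 -m pendant '[{"translation":[0,0,-4],"roll":0,"fingers":10},{"translation":[3,-2,-6],"roll":6,"fingers":10},{"translation":[7,-4.5,-6],"roll":14,"fingers":10},{"translation":[11,-7,-6],"roll":22,"fingers":10},{"translation":[15,-9.5,-6],"roll":30,"fingers":10},{"translation":[18.5,-12,-6],"roll":38,"fingers":10},{"translation":[21,-13.8,-6],"roll":46,"fingers":10},{"translation":[22,-14.4,-6],"roll":52.7,"fingers":10},{"translation":[22,-14.4,-6],"roll":52.7,"fingers":10},{"translation":[22,-14.4,-6],"roll":52.7,"fingers":10},{"translation":[22,-14.4,-6],"roll":52.7,"fingers":10}]'
python3 - <<'E'
from h import *
np.set_printoptions(precision=1,suppress=True)
delta(stand(-140,120,86),SYAW); snap("side","d18",3,(220,130,420,300))
E
```

```text
time: 23.8
ee_pos: [455.4, -49.4, 128.2]
ee_rot: [0.176, -3.136, -0.0]
wrist_force: [0.2, -0.7, -1.4]
opening: 31.4
pos [455.4 -49.4 128.2] yaw -173.6 q6 -2.05 -> shift cm [-0.2 -0.   4.2] roll 0.1
```

View pics/d18.png

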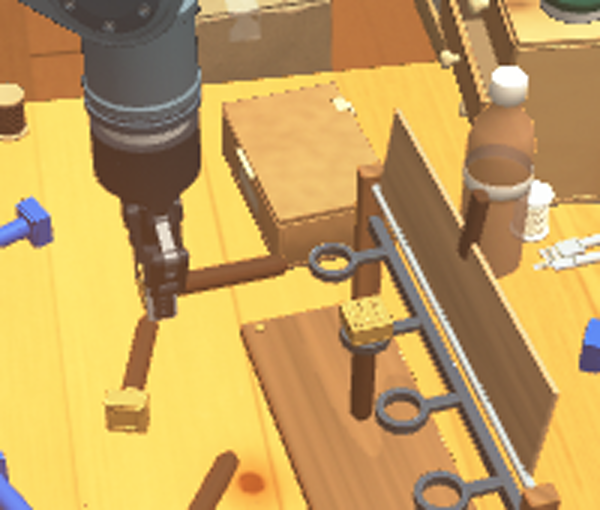

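Run:
```python
from h import *
np.set_printoptions(precision=1,suppress=True)
cs=cam("side")
b=onz(cs,170+375/2.6,140+205/2.6,0); print(b,st(b))
for z in (40,50,60): print(z,proj(cs,[b[0],b[1],z]), (170+368/2.6,140+165/2.6))
```

```text
[579.5  94.3   0. ] [ -3.1 249.3]
40 [[314.3 207.4]] (311.53846153846155, 203.46153846153845)
50 [[314.3 204.5]] (311.53846153846155, 203.46153846153845)
60 [[314.3 201.6]] (311.53846153846155, 203.46153846153845)
```

```bash
python3 -m pendant '[{"translation":[0,0,2],"roll":0.1,"fingers":10},{"translation":[-0.2,0,4.2],"roll":0.1,"fingers":10},{"translation":[-2.7,0,4.2],"roll":0.1,"fingers":10},{"translation":[-5.2,0,4.2],"roll":0.1,"fingers":10},{"translation":[-5.2,0,3.2],"roll":0.1,"fingers":10},{"translation":[-5.2,0,2.2],"roll":0.1,"fingers":10},{"translation":[-5.2,0,1.3],"roll":0.1,"fingers":10},{"translation":[-5.2,0,0.3],"roll":0.1,"fingers":10},{"translation":[-5.4,0,-0.6],"roll":0.1,"fingers":10},{"translation":[-5.7,0,-1.5],"roll":0.1,"fingers":10},{"translation":[-6.1,0,-2.3],"roll":0.1,"fingers":10},{"translation":[-6.6,0,-3.1],"roll":0.1,"fingers":10}]'
python3 - <<'E'
from h import *
np.set_printoptions(precision=1,suppress=True)
print(pose()[0]["ee_pos"],st(pose()[0]["ee_pos"]),pose()[0]["wrist_force"]); snap("wrist","w19")
E
```

```text
time: 25.35
ee_pos: [521.2, -42.9, 159.6]
ee_rot: [0.17, -3.136, -0.0]
wrist_force: [0.0, 0.7, -5.3]
opening: 31.5
[521.2 -42.9 159.6] [-76.3 119.5] [ 0.   0.7 -5.3]
```

View pics/w19.png

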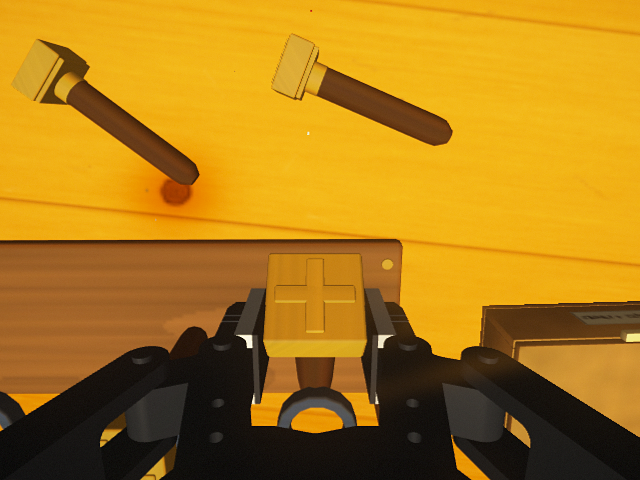

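```bash
python3 -m pendant '[{"translation":[-0.7,0,-0.7],"roll":0,"fingers":10},{"translation":[-1.4,0,-1.3],"roll":0,"fingers":10},{"translation":[-2.2,0,-1.8],"roll":0,"fingers":10},{"translation":[-3,0,-2.2],"roll":0,"fingers":10},{"translation":[-3.9,0,-2.5],"roll":0,"fingers":10},{"translation":[-4.8,0,-2.7],"roll":0,"fingers":10},{"translation":[-5.7,0,-2.7],"roll":0,"fingers":10},{"translation":[-6.5,0,-2.7],"roll":0,"fingers":10},{"translation":[-6.5,0,-2.7],"roll":0,"fingers":10},{"translation":[-5,0,-3],"roll":0,"fingers":10},{"translation":[-4.8,0,-6],"roll":0,"fingers":10},{"translation":[-4.8,0,-8.5],"roll":0,"fingers":10}]'
python3 -m pendant '[{"translation":[0,0,0],"roll":0,"fingers":10},{"translation":[0,0,0],"roll":0,"fingers":10}]'
python3 - <<'E'
from h import *
np.set_printoptions(precision=1,suppress=True)
print(pose()[0]["ee_pos"],st(pose()[0]["ee_pos"]),pose()[0]["wrist_force"]); snap("wrist","w20",2,(180,160,460,420)); c,_=snap("side","d20",5,(290,160,400,260)); snap("scene","s20",5,(230,170,340,270))
E
```

```text
time: 26.9
ee_pos: [568.1, -37.8, 245.5]
ee_rot: [-0.169, 3.136, -0.0]
wrist_force: [-0.3, -0.2, -1.5]
opening: 31.7
time: 27.15
ee_pos: [568.1, -37.6, 243.5]
ee_rot: [0.17, -3.136, -0.0]
wrist_force: [-0.2, -0.8, -2.9]
opening: 31.3
[568.1 -37.6 243.5] [-29.1 119.5] [-0.2 -0.8 -2.9]
```

View pics/w20.png

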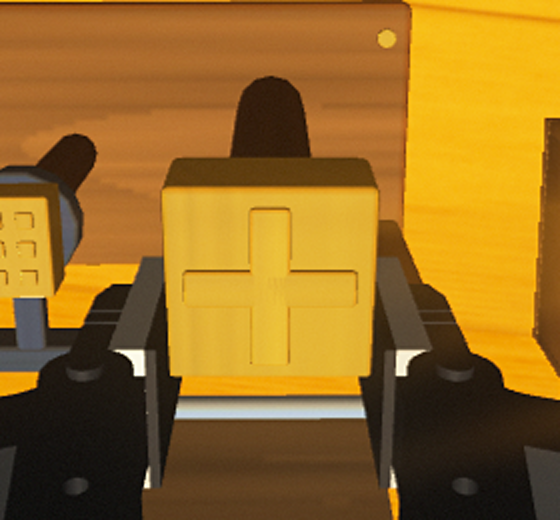

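View pics/d20.png

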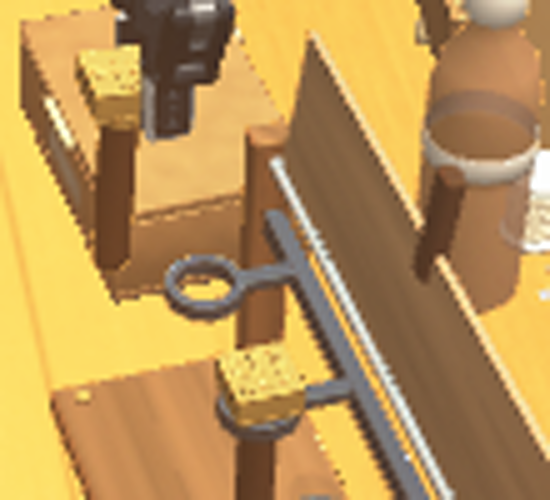

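View pics/s20.png

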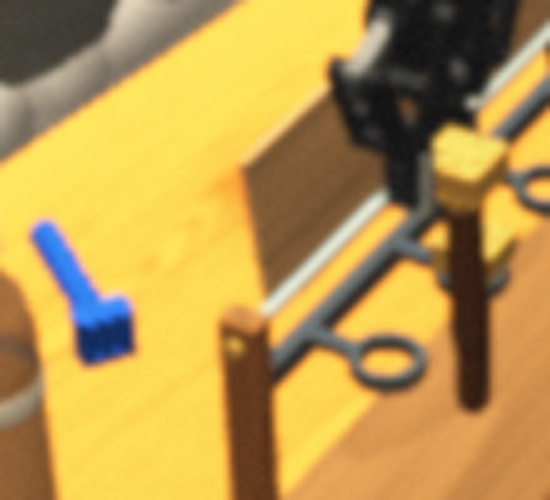

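Run:
```python
from h import *
np.set_printoptions(precision=1,suppress=True)
c=cam("wrist"); cs=cam("side"); cc=cam("scene")
for z in (132,136,140): print("tip edge wrist",z,st(onz(c,315,199,z))+[4.5,0])
T=tri((cc,(230+472/5,170+405/5)),(cs,(290+113/5,160+263/5))); print("tip tri",T,st(T))
F=tri((cc,(230+470/5,170+155/5)),(cs,(290+108/5,160+75/5))); print("face tri",F,st(F))
for z in (248,252,256):
    P=np.array([onz(c,180+x/2,160+y/2,z) for x,y in [(163,188),(378,188),(373,375),(170,375)]])
    print(z,np.linalg.norm(P[0]-P[1]),np.linalg.norm(P[2]-P[3]),np.linalg.norm(P[1]-P[2]),"ctr stand",st(P.mean(0)))
```

```text
tip edge wrist 132 [-46.8 119.8]
tip edge wrist 136 [-47.5 119.8]
tip edge wrist 140 [-48.2 119.8]
tip tri [546.1 -26.1 128.5] [-49.7 133.4]
face tri [548.8 -40.8 255.7] [-48.6 118.5]
248 33.65077087618621 33.85543172508639 32.70415500541826 ctr stand [-38.4 119.9]
252 32.5851204557703 32.783300118237165 31.668481954744262 ctr stand [-40.2 119.9]
256 31.519470035354402 31.71116851138795 30.632808904070263 ctr stand [-42.  119.8]
```

```bash
python3 -m pendant '[{"translation":[0,0,-0.5],"roll":0,"fingers":10},{"translation":[-1.5,0,-0.5],"roll":0,"fingers":10},{"translation":[-2.9,0,-0.5],"roll":0,"fingers":10},{"translation":[-3.9,0,-0.5],"roll":0,"fingers":10},{"translation":[-3.9,0,-0.5],"roll":0,"fingers":10},{"translation":[-3.9,0,-0.5],"roll":0,"fingers":10}]'
python3 - <<'E'
from h import *
np.set_printoptions(precision=1,suppress=True)
print(pose()[0]["ee_pos"],st(pose()[0]["ee_pos"]),pose()[0]["wrist_force"]); snap("wrist","w21",2,(180,160,460,420)); c,_=snap("side","d21",5,(290,160,400,260)); snap("scene","s21",5,(230,170,340,270))
for z in (125,140): print(proj(c,stand(0,120,z)),proj(cam("scene"),stand(0,120,z)))
E
```

```text
time: 28.05
ee_pos: [607.3, -33.4, 249.0]
ee_rot: [0.17, -3.136, -0.0]
wrist_force: [-0.9, -1.0, -1.5]
opening: 31.7
[607.3 -33.4 249. ] [ 10.4 119.3] [-0.9 -1.  -1.5]
[[331.6 215.6]] [[305.9 240. ]]
[[331.8 210.8]] [[305.7 235.1]]
```

View pics/w21.png

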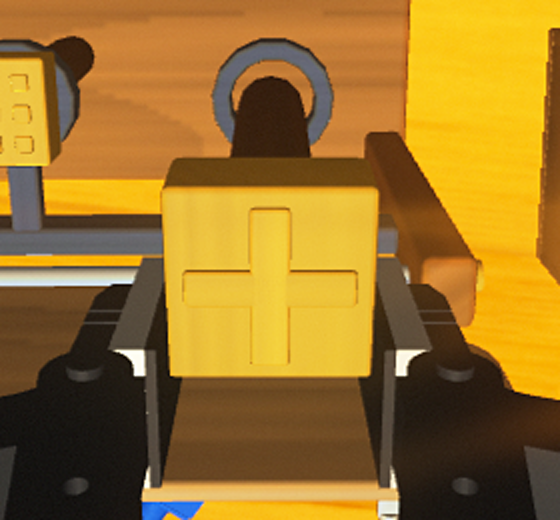

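View pics/d21.png

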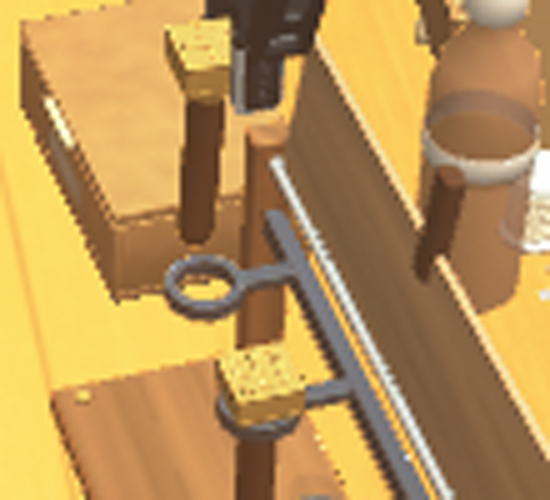

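View pics/s21.png

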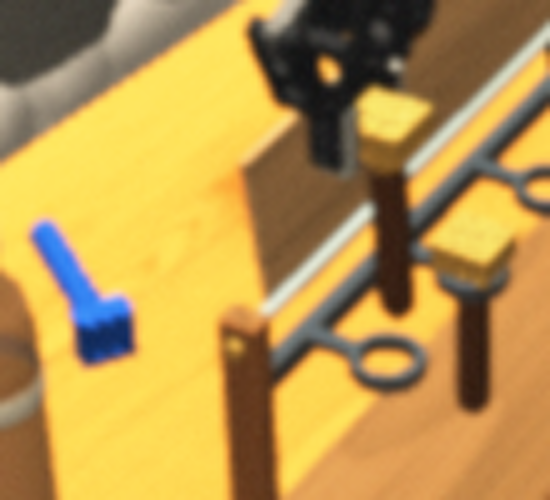

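```bash
python3 -m pendant '[{"translation":[-0.2,0,0.5],"roll":0,"fingers":10},{"translation":[-0.2,0,1.5],"roll":0,"fingers":10},{"translation":[-0.2,0,2.5],"roll":0,"fingers":10},{"translation":[-0.2,0,3.5],"roll":0,"fingers":10},{"translation":[-0.1,0,4.5],"roll":0,"fingers":10},{"translation":[-0.1,0,5.5],"roll":0,"fingers":10}]'
python3 - <<'E'
from h import *
np.set_printoptions(precision=1,suppress=True)
print(pose()[0]["ee_pos"],st(pose()[0]["ee_pos"]),pose()[0]["wrist_force"]); snap("wrist","w22",2,(180,160,460,420)); c,_=snap("side","d22",5,(290,160,400,260))
E
```

```text
time: 28.95
ee_pos: [608.6, -33.4, 193.7]
ee_rot: [-0.17, 3.137, 0.0]
wrist_force: [-0.4, 0.9, -2.0]
opening: 31.4
[608.6 -33.4 193.7] [ 11.7 119.3] [-0.4  0.9 -2. ]
```

View pics/w22.png

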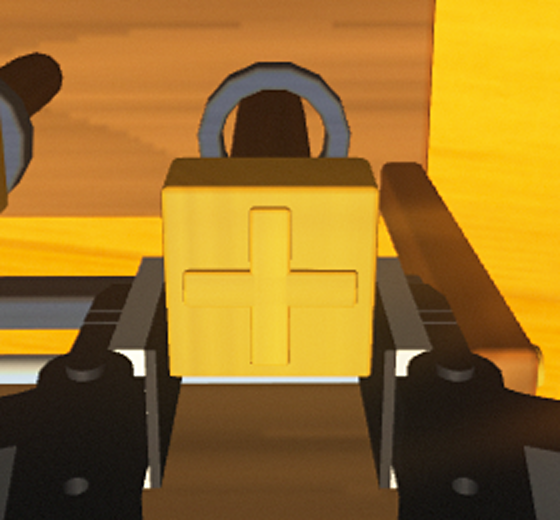

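View pics/d22.png

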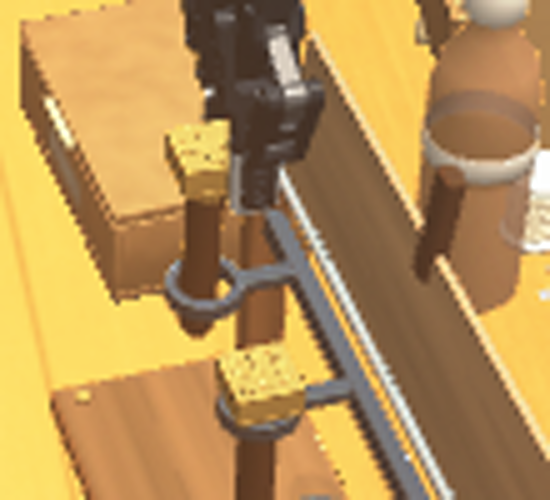

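```bash
python3 -m pendant '[{"translation":[0,0,1],"roll":0,"fingers":10},{"translation":[0,0,2],"roll":0,"fingers":10},{"translation":[0.1,0,3],"roll":0,"fingers":10},{"translation":[0.1,0,4],"roll":0,"fingers":10},{"translation":[0.2,0,5],"roll":0,"fingers":10},{"translation":[0.2,0,5.3],"roll":0,"fingers":10},{"translation":[0.2,0,5.3],"roll":0,"fingers":10},{"translation":[0.2,0,5.3],"roll":0,"fingers":60},{"translation":[0.2,0,5.3],"roll":0,"fingers":65},{"translation":[0.2,0,5.3],"roll":0,"fingers":65},{"translation":[0.2,0,4.3],"roll":0,"fingers":65},{"translation":[0.2,0,1.3],"roll":0,"fingers":65}]'
python3 - <<'E'
from h import *
np.set_printoptions(precision=1,suppress=True)
print(pose()[0]["ee_pos"],st(pose()[0]["ee_pos"]),pose()[0]["wrist_force"]); c,_=snap("side","d23",5,(290,160,400,260))
E
```

```text
time: 30.55
ee_pos: [605.4, -33.4, 180.6]
ee_rot: [0.17, -3.134, -0.002]
wrist_force: [-0.0, 1.3, 0.7]
opening: 55.5
[605.4 -33.4 180.6] [  8.5 119.6] [-0.   1.3  0.7]
```

View pics/d23.png

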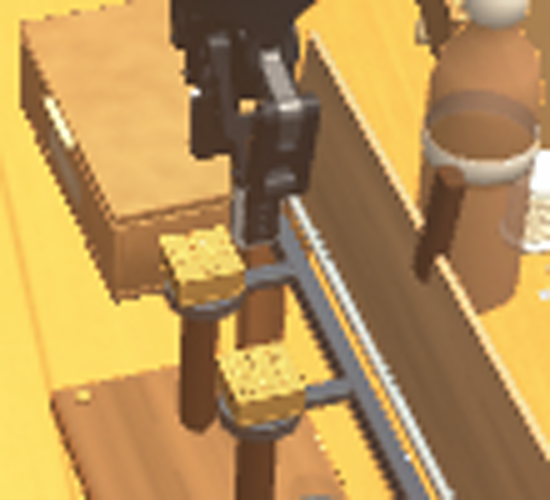

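```bash
python3 - <<'E'
from h import *
np.set_printoptions(precision=1,suppress=True)
delta([428,-65,230],74)
delta([428,-65,120],74)
E
python3 -m pendant '[{"translation":[0,0,-5],"roll":0,"fingers":65},{"translation":[4,0,-8],"roll":10,"fingers":65},{"translation":[8,0,-5],"roll":20,"fingers":65},{"translation":[12,-1,-5],"roll":30,"fingers":65},{"translation":[15,-1,-5],"roll":40,"fingers":65},{"translation":[17.9,-1,-5],"roll":50,"fingers":65},{"translation":[17.9,-1,-5],"roll":60,"fingers":65},{"translation":[17.9,-1,-5],"roll":70,"fingers":65},{"translation":[17.9,-1,-5],"roll":80,"fingers":65},{"translation":[17.9,-1,-5],"roll":90,"fingers":65},{"translation":[17.9,-1,-5],"roll":100,"fingers":65},{"translation":[17.9,-1,-5],"roll":110,"fingers":65}]'
python3 - <<'E'
from h import *
np.set_printoptions(precision=1,suppress=True)
delta([428,-65,110],74)
c,im=snap("wrist","w24"); snap("side","d24",2.6,(170,140,470,350))
E
```

```text
pos [608.5 -34.  186.5] yaw -173.8 q6 -1.93 -> shift cm [18.3 -1.1 -4.4] roll 112.2
pos [608.5 -34.  186.5] yaw -173.8 q6 -1.93 -> shift cm [18.3 -1.1  6.6] roll 112.2
time: 32.1
ee_pos: [430.0, -63.0, 232.1]
ee_rot: [2.477, 1.931, 0.001]
wrist_force: [-0.6, -0.1, 0.2]
opening: 56.0
pos [430.  -63.  232.1] yaw 75.9 q6 -0.17 -> shift cm [-0.2 -0.2 12.2] roll 1.9
```

View pics/w24.png

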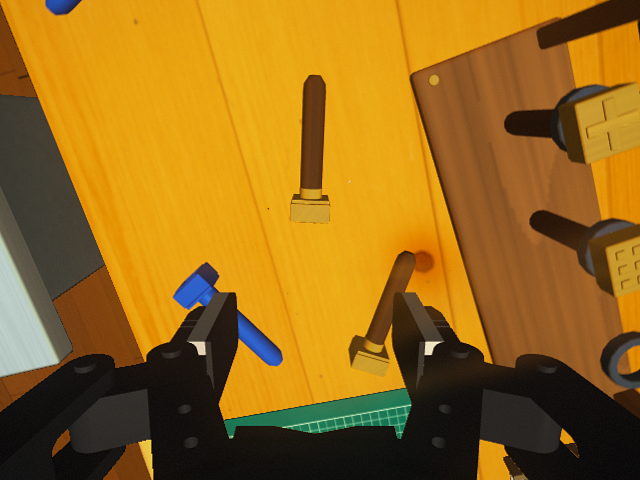

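View pics/d24.png

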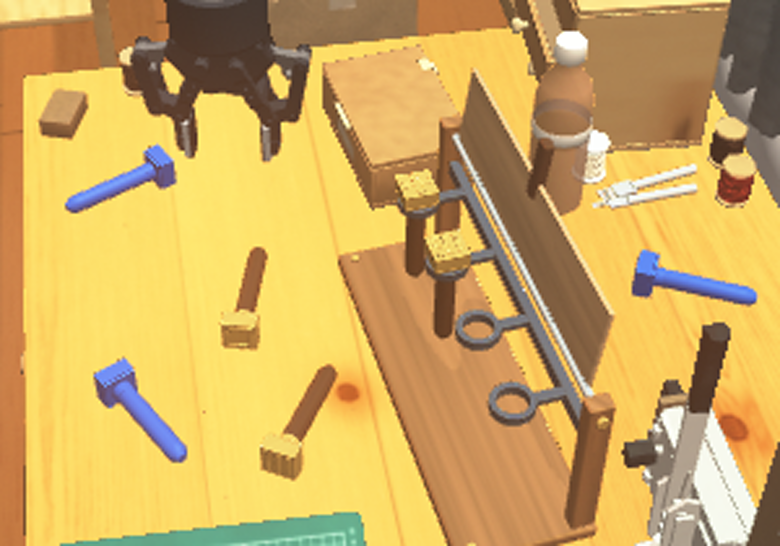

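Run:
```python
from h import *
np.set_printoptions(precision=1,suppress=True)
c=cam("wrist")
for o in stamps("wrist",np.load("pics/w24.npy"),c): print(o)
m=np.mean([onz(c,*p,32) for p in [(291,206),(331,205),(330,223),(290,222)]],0); print(m)
delta([m[0],m[1],110],74)
```

```text
{'px': (588, 21), 'L': np.float64(76.30641354672767), 'tip': array([701.2,  24. ]), 'dir': array([-1. , -0.1]), 'block': array([597.4,  18.3]), 'yaw': np.float64(-176.8628100854977)}
{'px': (313, 132), 'L': np.float64(87.64557885891422), 'tip': array([455.6,  35.2]), 'dir': array([-0.3, -1. ]), 'block': array([428.1, -65.1]), 'yaw': np.float64(-105.36946461941334)}
{'px': (222, 345), 'L': np.float64(110.61584902319126), 'tip': array([ 340.6, -121.2]), 'dir': array([-0.4, -0.9]), 'block': array([ 298.5, -216.3]), 'yaw': np.float64(-113.86255870960439)}
[427.5 -67.1  32. ]
pos [430. -63. 232.] yaw 76.1 q6 -0.18 -> shift cm [-0.5 -0.2 12.2] roll 2.1
```

```bash
python3 -m pendant '[{"translation":[-0.3,-0.2,4],"roll":1.5,"fingers":65},{"translation":[-0.3,-0.2,9],"roll":1.5,"fingers":65},{"translation":[-0.3,-0.2,14],"roll":1.5,"fingers":65},{"translation":[-0.3,-0.2,18],"roll":1.5,"fingers":65},{"translation":[-0.3,-0.2,20.5],"roll":1.5,"fingers":65},{"translation":[-0.3,-0.2,21.5],"roll":1.5,"fingers":65},{"translation":[-0.3,-0.2,21.5],"roll":1.5,"fingers":65},{"translation":[-0.3,-0.2,21.5],"roll":1.5,"fingers":10},{"translation":[-0.3,-0.2,21.5],"roll":1.5,"fingers":10},{"translation":[-0.3,-0.2,21.5],"roll":1.5,"fingers":10},{"translation":[-0.3,-0.2,21.5],"roll":1.5,"fingers":10},{"translation":[-0.3,-0.2,19.5],"roll":1.5,"fingers":10}]' 25
python3 - <<'E'
from h import *
np.set_printoptions(precision=1,suppress=True)
c,im=snap("wrist","w25")
delta([420,-85,18],6.35)
E
```

```text
time: 33.7
ee_pos: [426.2, -64.9, 36.0]
ee_rot: [-2.496, -1.905, 0.001]
wrist_force: [0.4, 0.3, -1.9]
opening: 31.4
pos [428.2 -65.7  38.7] yaw 74.7 q6 -0.16 -> shift cm [-2.1 -0.3  2.1] roll 68.4
```

View pics/w25.png

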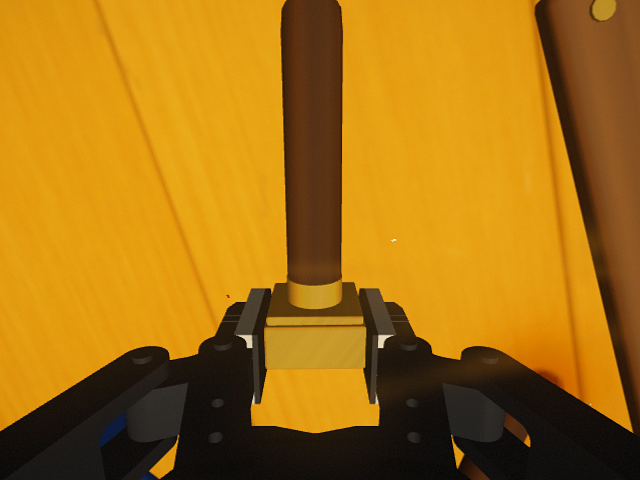

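```bash
python3 -m pendant '[{"translation":[-0.5,0,0],"roll":10,"fingers":10},{"translation":[-1,0,0],"roll":20,"fingers":10},{"translation":[-1.5,0,0],"roll":30,"fingers":10},{"translation":[-2.1,-0.3,0],"roll":40,"fingers":10},{"translation":[-2.1,-0.3,0],"roll":50,"fingers":10},{"translation":[-2.1,-0.3,0],"roll":60,"fingers":10},{"translation":[-2.1,-0.3,0],"roll":68.4,"fingers":10},{"translation":[-2.1,-0.3,1],"roll":68.4,"fingers":10},{"translation":[-2.1,-0.3,1.9],"roll":68.4,"fingers":10},{"translation":[-2.1,-0.3,2.0],"roll":68.4,"fingers":10},{"translation":[-2.1,-0.3,2.0],"roll":68.4,"fingers":65},{"translation":[-2.1,-0.3,2.0],"roll":68.4,"fingers":65}]'
python3 -m pendant '[{"translation":[0,0,0],"roll":0,"fingers":65},{"translation":[0,0,-3],"roll":0,"fingers":65},{"translation":[0,0,-8],"roll":-10,"fingers":65},{"translation":[0,0,-12],"roll":-20,"fingers":65},{"translation":[0,0,-12],"roll":-30,"fingers":65},{"translation":[0,0,-12],"roll":-40,"fingers":65},{"translation":[0,0,-12],"roll":-50,"fingers":65},{"translation":[0,0,-12],"roll":-60,"fingers":65},{"translation":[0,0,-12],"roll":-70,"fingers":65},{"translation":[0,0,-12],"roll":-80,"fingers":65},{"translation":[0,0,-12],"roll":-90,"fingers":65}]'
python3 -m pendant '[{"translation":[0,0,0],"roll":-10,"fingers":65},{"translation":[0,0,0],"roll":-20,"fingers":65},{"translation":[0,0,0],"roll":-30,"fingers":65},{"translation":[0,0,0],"roll":-40,"fingers":65},{"translation":[0,0,0],"roll":-50,"fingers":65},{"translation":[0,0,0],"roll":-60,"fingers":65},{"translation":[0,0,0],"roll":-70,"fingers":65},{"translation":[0,0,0],"roll":-80,"fingers":65},{"translation":[0,0,0],"roll":-90,"fingers":65},{"translation":[0,0,0],"roll":-90,"fingers":65}]'
python3 - <<'E'
from h import *
np.set_printoptions(precision=1,suppress=True)
c,im=snap("wrist","w26")
for o in stamps("wrist",im,c): print(o); delta([*o["block"],16],o["yaw"])
E
```

```text
time: 35.25
ee_pos: [418.5, -84.7, 15.9]
ee_rot: [-3.137, -0.175, 0.0]
wrist_force: [-0.1, -0.2, 0.6]
opening: 55.3
time: 36.62
ee_pos: [418.5, -84.7, 136.1]
ee_rot: [-2.089, -2.346, 0.0]
wrist_force: [-1.2, -0.4, -0.1]
opening: 55.7
time: 37.88
ee_pos: [418.5, -84.7, 136.1]
ee_rot: [0.171, -3.137, -0.0]
wrist_force: [-0.6, 0.6, 0.2]
opening: 56.0
{'px': (316, 325), 'L': np.float64(86.70879222492451), 'tip': array([526.2, -72. ]), 'dir': array([-1. , -0.1]), 'block': array([422.9, -84.1]), 'yaw': np.float64(-173.32329831527835)}
pos [418.5 -84.7 136.2] yaw -173.9 q6 -2.16 -> shift cm [-0.4  0.  12. ] roll -0.6
```

View pics/w26.png

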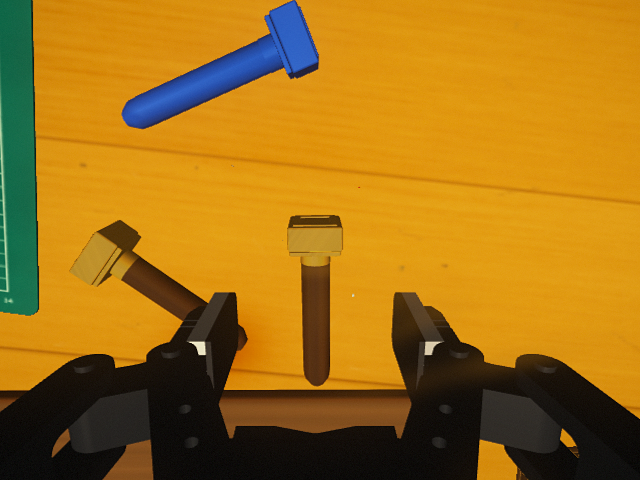

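```bash
python3 -m pendant '[{"translation":[-0.2,0,4],"roll":-0.6,"fingers":65},{"translation":[-0.2,0,8],"roll":-0.6,"fingers":65},{"translation":[-0.2,0,11],"roll":-0.6,"fingers":65},{"translation":[-0.2,0,12],"roll":-0.6,"fingers":65},{"translation":[-0.2,0,12],"roll":-0.6,"fingers":65},{"translation":[-0.2,0,12],"roll":-0.6,"fingers":10},{"translation":[-0.2,0,12],"roll":-0.6,"fingers":10},{"translation":[-0.2,0,12],"roll":-0.6,"fingers":10},{"translation":[-0.2,0,12],"roll":-0.6,"fingers":10},{"translation":[-0.2,0,12],"roll":-0.6,"fingers":10},{"translation":[-0.2,0,9],"roll":-0.6,"fingers":10},{"translation":[-0.2,0,5],"roll":-0.6,"fingers":10}]' 25
python3 - <<'E'
from h import *
np.set_printoptions(precision=1,suppress=True)
c,im=snap("wrist","w27",1,(180,160,460,420))
delta(stand(-140,-40,86),SYAW)
E
```

```text
time: 39.42
ee_pos: [419.6, -84.0, 86.5]
ee_rot: [0.189, -3.134, -0.002]
wrist_force: [1.3, -0.3, -0.6]
opening: 31.5
pos [423.1 -85.6  91.7] yaw -173.1 q6 -2.17 -> shift cm [ -3.7 -12.8   0.6] roll 0.6
```

View pics/w27.png

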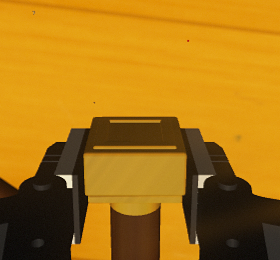

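```bash
python3 -m pendant '[{"translation":[-0.5,-3,0],"roll":0.6,"fingers":10},{"translation":[-1.2,-6,0],"roll":0.6,"fingers":10},{"translation":[-2.4,-9,0],"roll":0.6,"fingers":10},{"translation":[-3.4,-12,0],"roll":0.6,"fingers":10},{"translation":[-3.7,-12.8,0],"roll":0.6,"fingers":10},{"translation":[-3.7,-12.8,0],"roll":0.6,"fingers":10},{"translation":[-3.7,-12.8,0],"roll":0.6,"fingers":10}]'
python3 - <<'E'
from h import *
np.set_printoptions(precision=1,suppress=True)
delta(stand(-90,-40,86),SYAW);snap("side","d28",3,(220,160,420,330))
E
```

```text
time: 40.35
ee_pos: [472.0, -205.9, 85.9]
ee_rot: [0.173, -3.136, -0.002]
wrist_force: [-0.5, 0.4, -1.1]
opening: 31.6
pos [ 472.  -205.9   85.9] yaw -173.7 q6 -2.32 -> shift cm [-5.3 -0.3 -0. ] roll -0.0
```

View pics/d28.png

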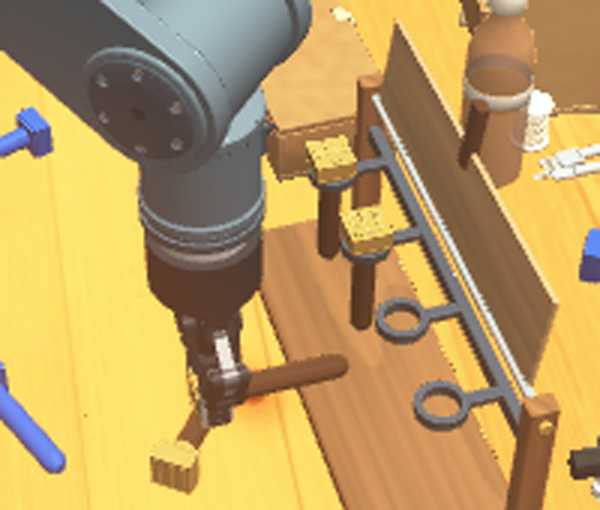

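```bash
python3 -m pendant '[{"translation":[-2.5,-0.3,0],"roll":0,"fingers":10},{"translation":[-5.3,-0.3,0],"roll":0,"fingers":10},{"translation":[-5.3,-0.3,-1],"roll":0,"fingers":10},{"translation":[-5.3,-0.3,-2],"roll":0,"fingers":10},{"translation":[-5.3,-0.3,-2.9],"roll":0,"fingers":10},{"translation":[-5.3,-0.3,-3.9],"roll":0,"fingers":10},{"translation":[-5.5,-0.3,-4.8],"roll":0,"fingers":10},{"translation":[-5.8,-0.3,-5.7],"roll":0,"fingers":10},{"translation":[-6.2,-0.3,-6.5],"roll":0,"fingers":10},{"translation":[-6.7,-0.3,-7.3],"roll":0,"fingers":10}]'
python3 - <<'E'
from h import *
np.set_printoptions(precision=1,suppress=True)
print(pose()[0]["ee_pos"],st(pose()[0]["ee_pos"]),pose()[0]["wrist_force"]); snap("wrist","w29")
E
```

```text
time: 41.65
ee_pos: [539.8, -202.8, 159.6]
ee_rot: [0.172, -3.136, -0.0]
wrist_force: [-0.8, 0.1, -5.2]
opening: 31.6
[ 539.8 -202.8  159.6] [-75.5 -41.5] [-0.8  0.1 -5.2]
```

View pics/w29.png

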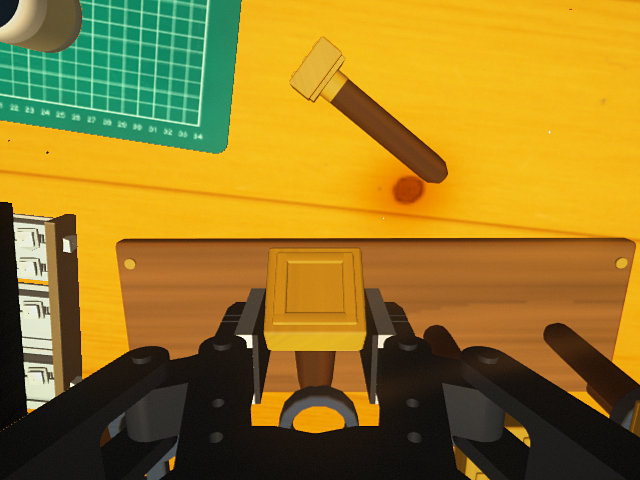

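```bash
python3 -m pendant '[{"translation":[-0.7,0,-0.7],"roll":0,"fingers":10},{"translation":[-1.4,0,-1.3],"roll":0,"fingers":10},{"translation":[-2.2,0,-1.8],"roll":0,"fingers":10},{"translation":[-3,0,-2.2],"roll":0,"fingers":10},{"translation":[-3.9,0,-2.5],"roll":0,"fingers":10},{"translation":[-4.8,0,-2.7],"roll":0,"fingers":10},{"translation":[-5.6,0,-2.7],"roll":0,"fingers":10},{"translation":[-6.3,0,-2.7],"roll":0,"fingers":10},{"translation":[-6.3,0,-2.7],"roll":0,"fingers":10},{"translation":[-5,0.1,-3],"roll":0,"fingers":10},{"translation":[-4.8,0.1,-6],"roll":0,"fingers":10},{"translation":[-4.8,0.1,-9],"roll":0,"fingers":10}]'
python3 -m pendant '[{"translation":[-2,0,0],"roll":0,"fingers":10},{"translation":[-3.8,0,0],"roll":0,"fingers":10},{"translation":[-3.8,0,0],"roll":0,"fingers":10},{"translation":[-3.8,0,0],"roll":0,"fingers":10}]'
python3 - <<'E'
from h import *
np.set_printoptions(precision=1,suppress=True)
print(pose()[0]["ee_pos"],st(pose()[0]["ee_pos"]),pose()[0]["wrist_force"]); snap("wrist","w30",2,(180,160,460,420)); c,_=snap("side","d30",5,(310,190,420,290)); snap("scene","s30",5,(290,140,400,240))
E
```

```text
time: 43.2
ee_pos: [586.3, -196.5, 250.0]
ee_rot: [-0.172, 3.137, 0.001]
wrist_force: [-0.3, 0.2, -1.2]
opening: 31.5
time: 43.7
ee_pos: [624.2, -192.4, 249.2]
ee_rot: [0.172, -3.136, -0.0]
wrist_force: [0.1, -0.1, -1.5]
opening: 31.4
[ 624.2 -192.4  249.2] [  9.6 -40.5] [ 0.1 -0.1 -1.5]
```

View pics/w30.png

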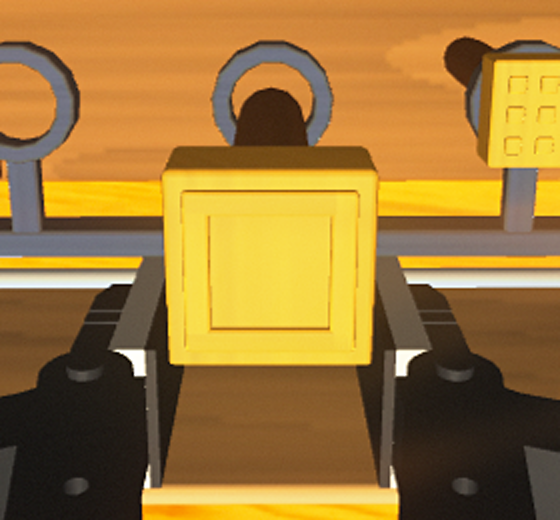

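View pics/d30.png

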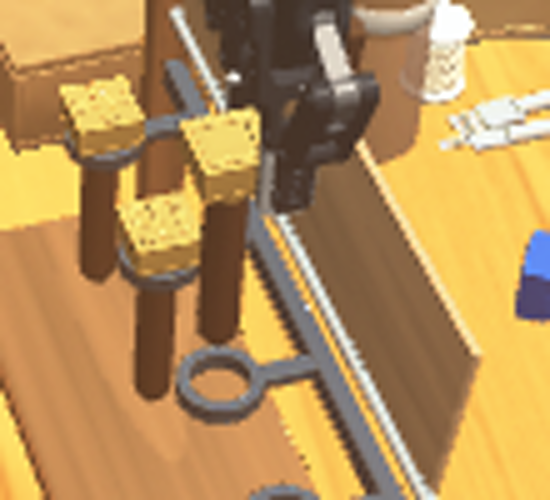

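View pics/s30.png

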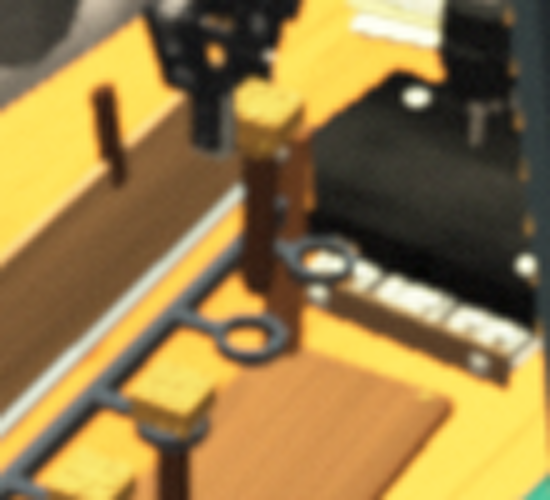

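```bash
python3 -m pendant '[{"translation":[0,0.05,1],"roll":0,"fingers":10},{"translation":[0,0.05,2],"roll":0,"fingers":10},{"translation":[0,0.05,3],"roll":0,"fingers":10},{"translation":[0,0.05,4],"roll":0,"fingers":10},{"translation":[0,0.05,5],"roll":0,"fingers":10},{"translation":[0,0.05,6],"roll":0,"fingers":10},{"translation":[0,0.05,7],"roll":0,"fingers":10},{"translation":[0,0.05,7],"roll":0,"fingers":10}]'
python3 - <<'E'
from h import *
np.set_printoptions(precision=1,suppress=True)
print(pose()[0]["ee_pos"],st(pose()[0]["ee_pos"]),pose()[0]["wrist_force"]); snap("wrist","w31",2,(180,160,460,420)); c,_=snap("side","d31",5,(310,190,420,290))
E
```

```text
time: 44.85
ee_pos: [624.4, -191.6, 178.0]
ee_rot: [0.173, -3.135, -0.002]
wrist_force: [0.8, -0.3, -1.2]
opening: 31.3
[ 624.4 -191.6  178. ] [  9.9 -39.7] [ 0.8 -0.3 -1.2]
```

View pics/w31.png

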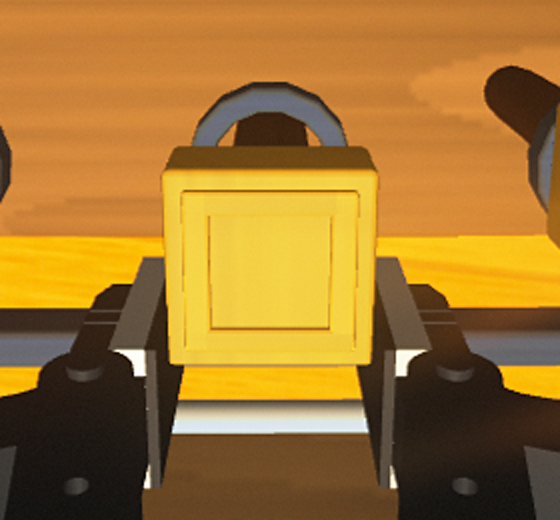

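View pics/d31.png

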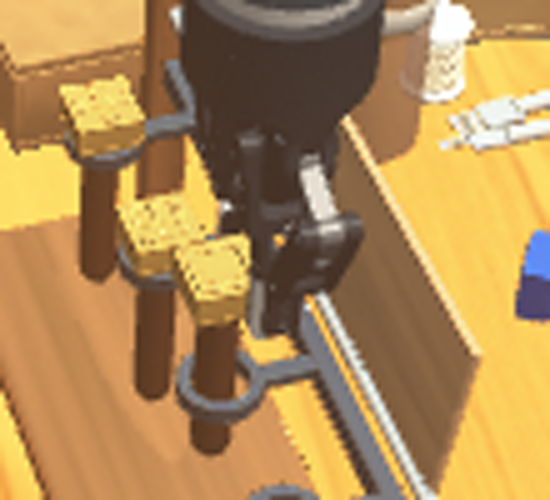

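```bash
python3 -m pendant '[{"translation":[-0.1,0,1],"roll":0,"fingers":10},{"translation":[-0.1,0,2],"roll":0,"fingers":10},{"translation":[-0.1,0,3],"roll":0,"fingers":10},{"translation":[-0.1,0,3.7],"roll":0,"fingers":10},{"translation":[-0.1,0,3.7],"roll":0,"fingers":10},{"translation":[-0.1,0,3.7],"roll":0,"fingers":60},{"translation":[-0.1,0,3.7],"roll":0,"fingers":65},{"translation":[-0.1,0,3.7],"roll":0,"fingers":65},{"translation":[-0.1,0,2.7],"roll":0,"fingers":65},{"translation":[-0.1,0,0],"roll":0,"fingers":65},{"translation":[0.5,0,-5],"roll":0,"fingers":65},{"translation":[2,0,-10],"roll":0,"fingers":65}]'
python3 -m pendant '[{"translation":[5,0,0],"roll":10,"fingers":65},{"translation":[9,0,0],"roll":20,"fingers":65},{"translation":[12,0,0],"roll":30,"fingers":65},{"translation":[14,0,0],"roll":40,"fingers":65},{"translation":[14,0,0],"roll":50,"fingers":65},{"translation":[14,0,0],"roll":60,"fingers":65},{"translation":[14,0,0],"roll":70,"fingers":65},{"translation":[14,0,0],"roll":80,"fingers":65},{"translation":[14,0,0],"roll":90,"fingers":65},{"translation":[14,0,0],"roll":100,"fingers":65},{"translation":[14,0,0],"roll":110,"fingers":65},{"translation":[14,0,0],"roll":120,"fingers":65}]'
python3 - <<'E'
from h import *
np.set_printoptions(precision=1,suppress=True)
delta([445,-213,120],58)
c,im=snap("wrist","w32"); snap("side","d32",2.6,(170,140,470,370))
for o in stamps("wrist",im,c): print(o)
E
```

```text
time: 46.45
ee_pos: [605.0, -194.0, 281.3]
ee_rot: [-0.173, 3.136, -0.0]
wrist_force: [0.1, -0.6, -0.8]
opening: 55.4
time: 47.95
ee_pos: [466.1, -209.5, 280.3]
ee_rot: [2.634, 1.71, 0.001]
wrist_force: [0.4, -0.8, -0.1]
opening: 55.5
pos [ 466.1 -209.5  280.3] yaw 66.0 q6 -0.24 -> shift cm [-1.2 -1.8 16. ] roll 8.0
{'px': (303, 140), 'L': np.float64(87.46905793846499), 'tip': array([ 500.9, -124.1]), 'dir': array([-0.5, -0.8]), 'block': array([ 445.6, -212.1]), 'yaw': np.float64(-122.11832194139497)}
```

View pics/w32.png

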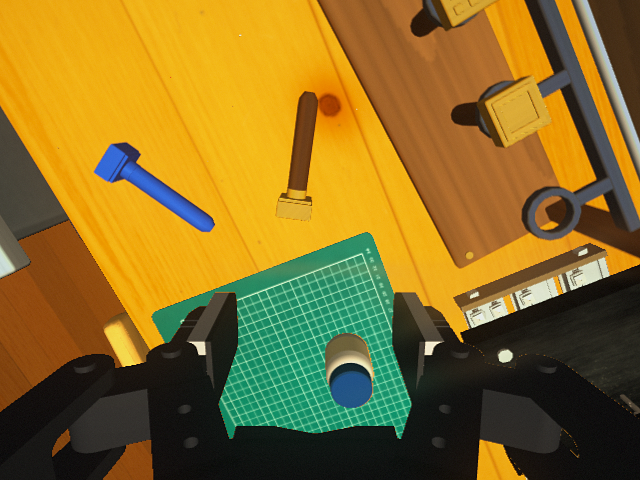

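View pics/d32.png

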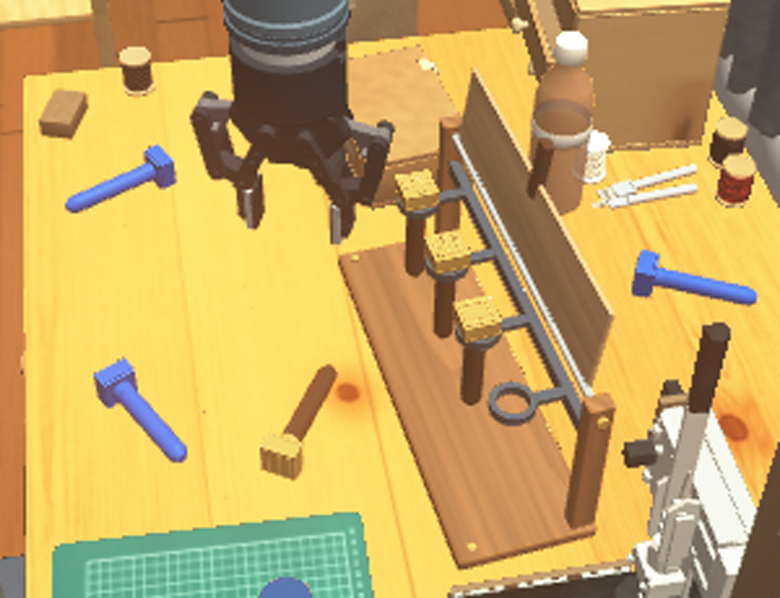

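Run:
```python
from h import *
np.set_printoptions(precision=2,suppress=True)
c=cam("wrist"); m=np.mean([onz(c,*p,32) for p in [(277,201),(312,204),(311,221),(276,218)]],0); print(m)
delta([445.3,-212.8,16.5],57.9)
```

```text
[ 445.58 -213.68   32.  ]
pos [ 466.1 -209.5  280.2] yaw 66.2 q6 -0.24 -> shift cm [-1.13 -1.8  26.37] roll 8.3
```

```bash
python3 -m pendant '[{"translation":[-0.5,-0.9,4],"roll":4,"fingers":65},{"translation":[-1.1,-1.8,9],"roll":8.2,"fingers":65},{"translation":[-1.1,-1.8,14],"roll":8.2,"fingers":65},{"translation":[-1.1,-1.8,19],"roll":8.2,"fingers":65},{"translation":[-1.1,-1.8,23],"roll":8.2,"fingers":65},{"translation":[-1.1,-1.8,25.5],"roll":8.2,"fingers":65},{"translation":[-1.1,-1.8,26.3],"roll":8.2,"fingers":65},{"translation":[-1.1,-1.8,26.3],"roll":8.2,"fingers":65},{"translation":[-1.1,-1.8,26.3],"roll":8.2,"fingers":10},{"translation":[-1.1,-1.8,26.3],"roll":8.2,"fingers":10},{"translation":[-1.1,-1.8,26.3],"roll":8.2,"fingers":10},{"translation":[-1.1,-1.8,26.3],"roll":8.2,"fingers":10}]' 25
python3 -m pendant '[{"translation":[0,0,0],"roll":0,"fingers":10},{"translation":[0,0,-1],"roll":0,"fingers":10},{"translation":[0,0,-2],"roll":0,"fingers":10},{"translation":[0,0,-2],"roll":0,"fingers":10}]'
python3 - <<'E'
from h import *
np.set_printoptions(precision=1,suppress=True)
c,im=snap("wrist","w33")
delta([425,-190,18],6.35)
E
```

```text
time: 49.55
ee_pos: [446.0, -213.0, 17.7]
ee_rot: [2.744, 1.525, 0.001]
wrist_force: [-2.5, 0.4, 7.4]
opening: 31.9
time: 50.05
ee_pos: [445.7, -212.8, 37.5]
ee_rot: [2.744, 1.525, 0.001]
wrist_force: [-0.6, -0.8, -1.4]
opening: 31.4
pos [ 445.4 -212.5   36.9] yaw 58.1 q6 -0.13 -> shift cm [ 0.8 -2.9  1.9] roll 51.8
```

View pics/w33.png

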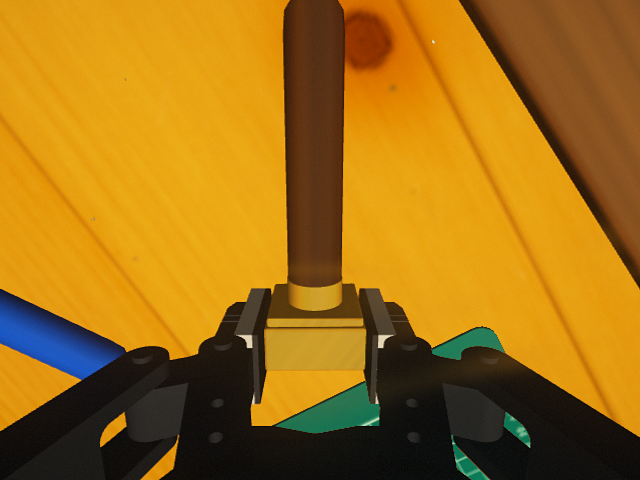

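Run:
```python
from h import *
np.set_printoptions(precision=1,suppress=True)
cs=cam("side")
for u,v in [(115,370),(183,455),(120,395)]: print(onz(cs,170+u/2.6,140+v/2.6,20))
delta([430,-195,18],6.35)
```

```text
[314.  -97.1  20. ]
[ 365.  -200.1   20. ]
[ 316.8 -126.3   20. ]
pos [ 445.4 -212.5   36.9] yaw 58.1 q6 -0.13 -> shift cm [ 0.7 -2.2  1.9] roll 51.8
```

```bash
python3 -m pendant '[{"translation":[0.2,-0.7,0],"roll":10,"fingers":10},{"translation":[0.4,-1.4,0],"roll":20,"fingers":10},{"translation":[0.7,-2.2,0],"roll":30,"fingers":10},{"translation":[0.7,-2.2,0],"roll":40,"fingers":10},{"translation":[0.7,-2.2,0],"roll":51.8,"fingers":10},{"translation":[0.7,-2.2,0],"roll":51.8,"fingers":10},{"translation":[0.7,-2.2,1],"roll":51.8,"fingers":10},{"translation":[0.7,-2.2,1.8],"roll":51.8,"fingers":10},{"translation":[0.7,-2.2,1.9],"roll":51.8,"fingers":10},{"translation":[0.7,-2.2,1.9],"roll":51.8,"fingers":65},{"translation":[0.7,-2.2,1.9],"roll":51.8,"fingers":65},{"translation":[0.7,-2.2,1.9],"roll":51.8,"fingers":65}]'
python3 -m pendant '[{"translation":[0,0,-3],"roll":0,"fingers":65},{"translation":[0,0,-8],"roll":-10,"fingers":65},{"translation":[0,0,-12],"roll":-20,"fingers":65},{"translation":[0,0,-12],"roll":-30,"fingers":65},{"translation":[0,0,-12],"roll":-40,"fingers":65},{"translation":[0,0,-12],"roll":-50,"fingers":65},{"translation":[0,0,-12],"roll":-60,"fingers":65},{"translation":[0,0,-12],"roll":-70,"fingers":65},{"translation":[0,0,-12],"roll":-80,"fingers":65},{"translation":[0,0,-12],"roll":-90,"fingers":65}]'
python3 -m pendant '[{"translation":[0,0,0],"roll":-10,"fingers":65},{"translation":[0,0,0],"roll":-20,"fingers":65},{"translation":[0,0,0],"roll":-30,"fingers":65},{"translation":[0,0,0],"roll":-40,"fingers":65},{"translation":[0,0,0],"roll":-50,"fingers":65},{"translation":[0,0,0],"roll":-60,"fingers":65},{"translation":[0,0,0],"roll":-70,"fingers":65},{"translation":[0,0,0],"roll":-80,"fingers":65},{"translation":[0,0,0],"roll":-90,"fingers":65},{"translation":[0,0,0],"roll":-90,"fingers":65}]'
python3 - <<'E'
from h import *
np.set_printoptions(precision=1,suppress=True)
c,im=snap("wrist","w34")
for o in stamps("wrist",im,c): print(o); delta([*o["block"],16],o["yaw"])
E
```

```text
time: 51.6
ee_pos: [430.0, -194.7, 17.1]
ee_rot: [-3.137, -0.173, 0.0]
wrist_force: [0.1, 0.1, 0.6]
opening: 55.5
time: 52.85
ee_pos: [429.9, -194.6, 137.1]
ee_rot: [-2.089, -2.346, 0.0]
wrist_force: [0.7, 0.1, -0.1]
opening: 55.4
time: 54.1
ee_pos: [430.0, -194.7, 137.2]
ee_rot: [0.17, -3.137, -0.0]
wrist_force: [-0.4, -0.3, -0.9]
opening: 55.1
{'px': (316, 323), 'L': np.float64(86.7756902220263), 'tip': array([ 536.8, -182.5]), 'dir': array([-1. , -0.1]), 'block': array([ 433.5, -194. ]), 'yaw': np.float64(-173.6258033997198)}
pos [ 430.  -194.7  137.2] yaw -173.9 q6 -2.35 -> shift cm [-0.4  0.  12.1] roll -0.3
```

View pics/w34.png

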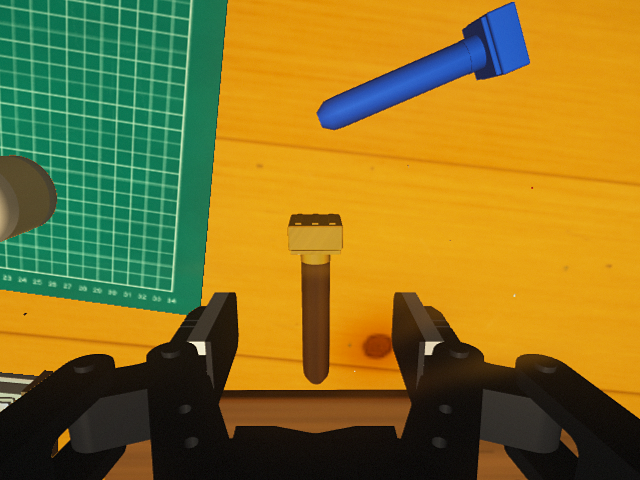

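```bash
python3 -m pendant '[{"translation":[-0.2,0,4],"roll":-0.3,"fingers":65},{"translation":[-0.2,0,8],"roll":-0.3,"fingers":65},{"translation":[-0.2,0,11],"roll":-0.3,"fingers":65},{"translation":[-0.2,0,12.1],"roll":-0.3,"fingers":65},{"translation":[-0.2,0,12.1],"roll":-0.3,"fingers":65},{"translation":[-0.2,0,12.1],"roll":-0.3,"fingers":10},{"translation":[-0.2,0,12.1],"roll":-0.3,"fingers":10},{"translation":[-0.2,0,12.1],"roll":-0.3,"fingers":10},{"translation":[-0.2,0,12.1],"roll":-0.3,"fingers":10},{"translation":[-0.2,0,12.1],"roll":-0.3,"fingers":10},{"translation":[-0.2,0,9],"roll":-0.3,"fingers":10},{"translation":[-0.2,0,5.1],"roll":-0.3,"fingers":10}]' 25
python3 -m pendant '[{"translation":[0,0,0],"roll":0,"fingers":10},{"translation":[0,0,0],"roll":0,"fingers":10}]'
python3 - <<'E'
from h import *
np.set_printoptions(precision=2,suppress=True)
c,im=snap("wrist","w35",1,(180,160,460,420))
delta(stand(-140,-120,86),SYAW)
E
```

```text
time: 55.65
ee_pos: [431.2, -193.9, 86.6]
ee_rot: [0.18, -3.135, -0.002]
wrist_force: [1.0, 0.2, -1.5]
opening: 31.3
time: 55.9
ee_pos: [431.7, -194.2, 86.0]
ee_rot: [0.181, -3.136, -0.0]
wrist_force: [-0.2, -0.3, -1.3]
opening: 31.5
pos [ 431.3 -193.9   85.4] yaw -173.4 q6 -2.36 -> shift cm [-4.19 -9.95 -0.08] roll 0.2
```

View pics/w35.png

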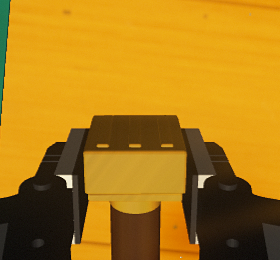

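```bash
python3 -m pendant '[{"translation":[-1,-3,0],"roll":0.2,"fingers":10},{"translation":[-2,-6,0],"roll":0.2,"fingers":10},{"translation":[-3.5,-9,0],"roll":0.2,"fingers":10},{"translation":[-4.2,-9.9,0],"roll":0.2,"fingers":10},{"translation":[-4.2,-9.9,0],"roll":0.2,"fingers":10},{"translation":[-4.2,-9.9,0],"roll":0.2,"fingers":10}]'
python3 - <<'E'
from h import *
np.set_printoptions(precision=1,suppress=True)
delta(stand(-90,-120,86),SYAW);snap("side","d36",3,(240,190,440,370))
E
```

```text
time: 56.7
ee_pos: [484.2, -286.5, 85.4]
ee_rot: [0.176, -3.135, -0.003]
wrist_force: [-0.6, 0.7, -0.6]
opening: 31.3
pos [ 484.2 -286.5   85.4] yaw -173.6 q6 -2.43 -> shift cm [-5.  -0.1 -0.1] roll 0.1
```

View pics/d36.png

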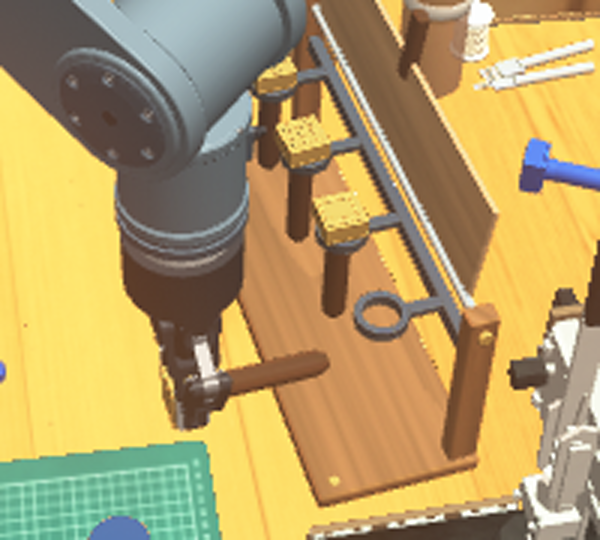

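```bash
python3 -m pendant '[{"translation":[-2.5,-0.1,0],"roll":0,"fingers":10},{"translation":[-5,-0.1,0],"roll":0,"fingers":10},{"translation":[-5,-0.1,-1],"roll":0,"fingers":10},{"translation":[-5,-0.1,-2],"roll":0,"fingers":10},{"translation":[-5,-0.1,-2.9],"roll":0,"fingers":10},{"translation":[-5,-0.1,-3.9],"roll":0,"fingers":10},{"translation":[-5.2,-0.1,-4.8],"roll":0,"fingers":10},{"translation":[-5.5,-0.1,-5.7],"roll":0,"fingers":10},{"translation":[-5.9,-0.1,-6.5],"roll":0,"fingers":10},{"translation":[-6.4,-0.1,-7.3],"roll":0,"fingers":10}]'
python3 - <<'E'
from h import *
np.set_printoptions(precision=1,suppress=True)
print(pose()[0]["ee_pos"],st(pose()[0]["ee_pos"]),pose()[0]["wrist_force"]); snap("wrist","w37")
E
```

```text
time: 58.0
ee_pos: [549.0, -281.8, 159.6]
ee_rot: [0.175, -3.136, -0.0]
wrist_force: [-0.9, 0.2, -5.4]
opening: 31.7
[ 549.  -281.8  159.6] [ -75.1 -121.1] [-0.9  0.2 -5.4]
```

View pics/w37.png

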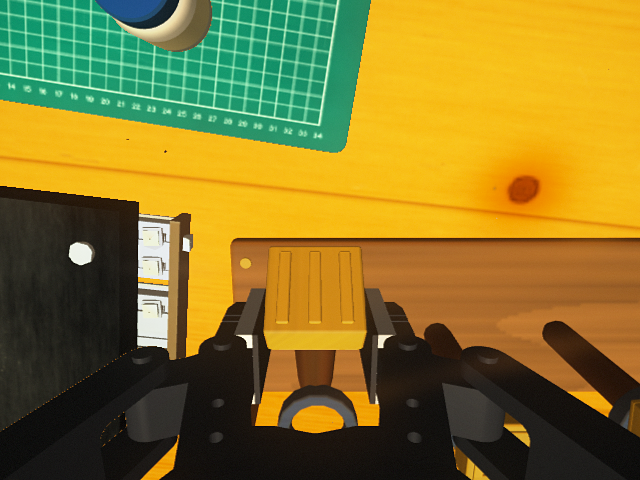

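Same state as the previous stamp, so I repeat the rotation finish and move over ring 4.

```bash
python3 -m pendant '[{"translation":[-0.7,0,-0.7],"roll":0,"fingers":10},{"translation":[-1.4,0,-1.3],"roll":0,"fingers":10},{"translation":[-2.2,0,-1.8],"roll":0,"fingers":10},{"translation":[-3,0,-2.2],"roll":0,"fingers":10},{"translation":[-3.9,0,-2.5],"roll":0,"fingers":10},{"translation":[-4.8,0,-2.7],"roll":0,"fingers":10},{"translation":[-5.6,0,-2.7],"roll":0,"fingers":10},{"translation":[-6.3,0,-2.7],"roll":0,"fingers":10},{"translation":[-6.3,0,-2.7],"roll":0,"fingers":10},{"translation":[-5,0.1,-3],"roll":0,"fingers":10},{"translation":[-4.8,0.1,-6],"roll":0,"fingers":10},{"translation":[-4.8,0.1,-9],"roll":0,"fingers":10}]'
python3 -m pendant '[{"translation":[-2,0,0],"roll":0,"fingers":10},{"translation":[-3.8,0,0],"roll":0,"fingers":10},{"translation":[-3.8,0,0],"roll":0,"fingers":10},{"translation":[-3.8,0,0],"roll":0,"fingers":10}]'
python3 - <<'E'
from h import *
np.set_printoptions(precision=1,suppress=True)
print(pose()[0]["ee_pos"],st(pose()[0]["ee_pos"]),pose()[0]["wrist_force"]); snap("wrist","w38",2,(180,160,460,420)); c,_=snap("side","d38",5,(320,210,430,310)); snap("scene","s38",5,(310,120,420,220))
E
```

```text
time: 59.55
ee_pos: [595.5, -275.5, 249.9]
ee_rot: [-0.175, 3.137, 0.001]
wrist_force: [1.1, -1.0, -1.2]
opening: 31.1
time: 60.05
ee_pos: [633.4, -271.3, 249.1]
ee_rot: [0.175, -3.136, -0.0]
wrist_force: [0.2, 0.2, -2.0]
opening: 31.4
[ 633.4 -271.3  249.1] [  10. -120.] [ 0.2  0.2 -2. ]
```

View pics/w38.png

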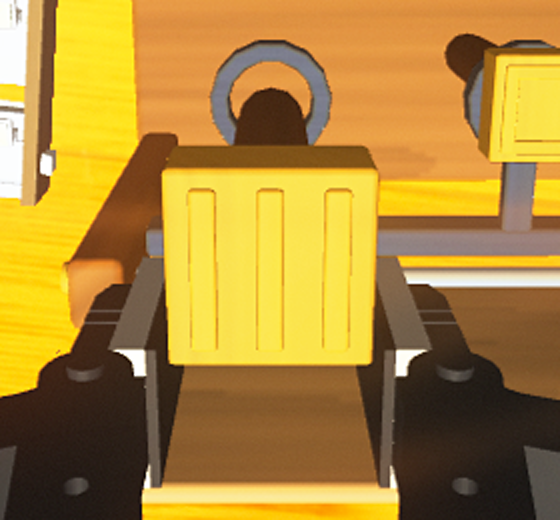

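View pics/d38.png

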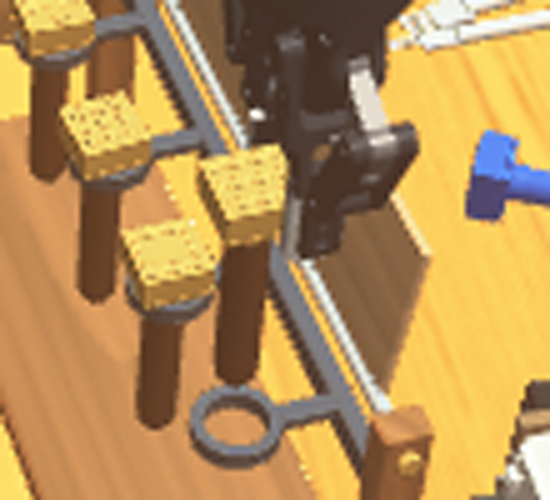

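View pics/s38.png

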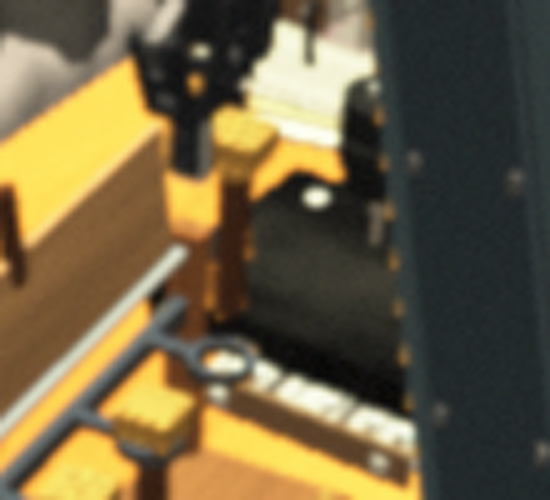

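```bash
python3 -m pendant '[{"translation":[0,0,1],"roll":0,"fingers":10},{"translation":[0,0,2],"roll":0,"fingers":10},{"translation":[0,0,3],"roll":0,"fingers":10},{"translation":[0,0,4],"roll":0,"fingers":10},{"translation":[0,0,5],"roll":0,"fingers":10},{"translation":[0,0,6],"roll":0,"fingers":10},{"translation":[0,0,7],"roll":0,"fingers":10},{"translation":[0,0,7],"roll":0,"fingers":10}]'
python3 - <<'E'
from h import *
np.set_printoptions(precision=1,suppress=True)
print(pose()[0]["ee_pos"],st(pose()[0]["ee_pos"]),pose()[0]["wrist_force"]); snap("wrist","w39",2,(180,160,460,420)); c,_=snap("side","d39",5,(320,210,430,310))
E
```

```text
time: 61.2
ee_pos: [633.6, -270.9, 177.9]
ee_rot: [0.175, -3.135, -0.002]
wrist_force: [-0.3, 0.0, -0.9]
opening: 31.4
[ 633.6 -270.9  177.9] [  10.2 -119.6] [-0.3  0.  -0.9]
```

View pics/w39.png

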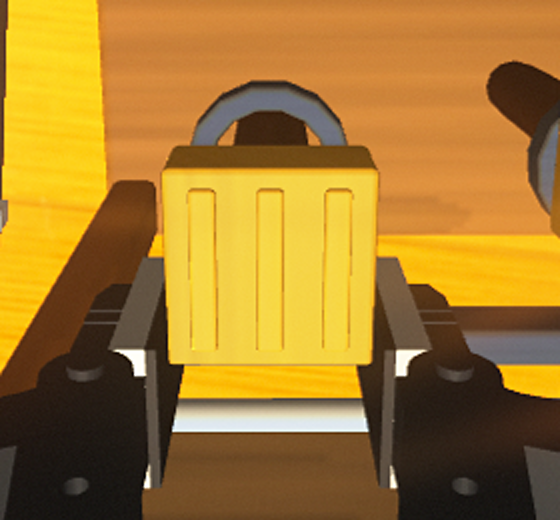

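View pics/d39.png

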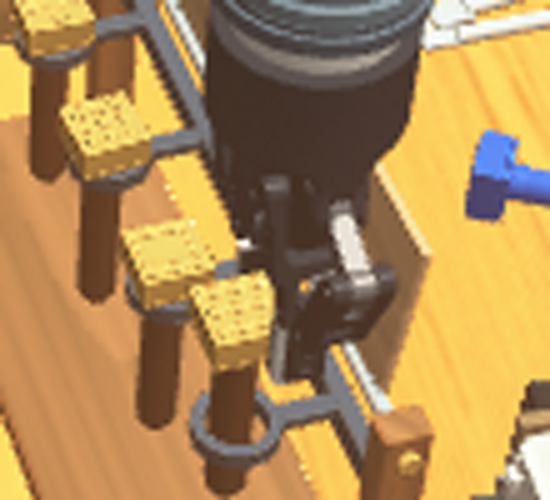

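```bash
python3 -m pendant '[{"translation":[-0.1,0,1],"roll":0,"fingers":10},{"translation":[-0.1,0,2],"roll":0,"fingers":10},{"translation":[-0.1,0,3],"roll":0,"fingers":10},{"translation":[-0.1,0,3.7],"roll":0,"fingers":10},{"translation":[-0.1,0,3.7],"roll":0,"fingers":10},{"translation":[-0.1,0,3.7],"roll":0,"fingers":60},{"translation":[-0.1,0,3.7],"roll":0,"fingers":65},{"translation":[-0.1,0,3.7],"roll":0,"fingers":65},{"translation":[-0.1,0,2.7],"roll":0,"fingers":65},{"translation":[-0.1,0,0],"roll":0,"fingers":65},{"translation":[0.5,0,-5],"roll":0,"fingers":65},{"translation":[0.5,2,-11],"roll":0,"fingers":65}]'
python3 -m pendant '[{"translation":[0,4,-3],"roll":0,"fingers":65},{"translation":[0,8,-6],"roll":0,"fingers":65},{"translation":[0,10,-7],"roll":0,"fingers":65},{"translation":[0,10,-7],"roll":0,"fingers":65},{"translation":[0,10,-7],"roll":0,"fingers":65}]'
python3 - <<'E'
from h import *
np.set_printoptions(precision=1,suppress=True)
print(pose()[0]["ee_pos"],st(pose()[0]["ee_pos"])); snap("wrist","w40"); snap("side","d40",3.5,(290,150,450,310)); snap("scene","s40",3,(200,100,430,290))
E
```

```text
time: 62.8
ee_pos: [626.1, -252.9, 289.6]
ee_rot: [0.172, -3.135, -0.001]
wrist_force: [0.9, 0.4, 1.1]
opening: 55.4
time: 63.42
ee_pos: [615.5, -153.8, 356.8]
ee_rot: [0.174, -3.134, -0.001]
wrist_force: [0.8, -0.4, -0.3]
opening: 55.6
[ 615.5 -153.8  356.8] [ 5.2 -1.1]
```

View pics/w40.png

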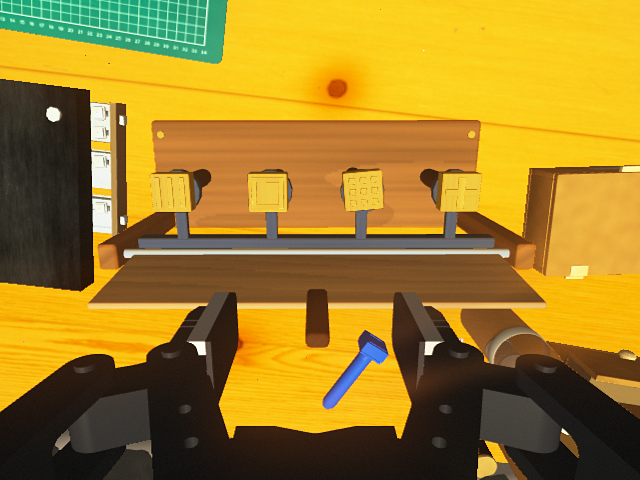

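View pics/d40.png

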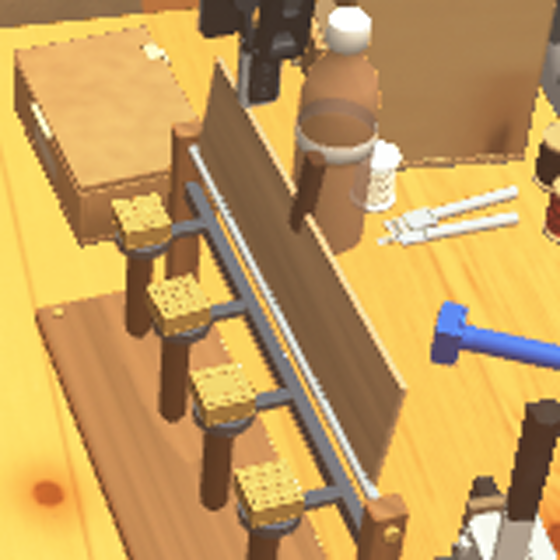

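View pics/s40.png

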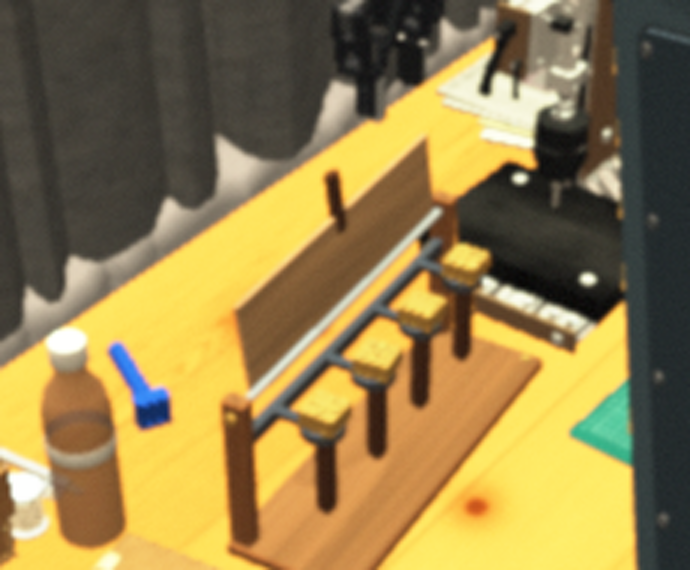

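All four stamps hang in the rings and the keeper is still open, its tab at wrist (317,290)-(317,347). Next I close it.

Run:
```python
from h import *
np.set_printoptions(precision=2,suppress=True)
c=cam("wrist")
for u,v in [(317,347),(317,338)]: print(st(onz(c,u,v,274)))
print(st([660.5,-147.4]))
delta(stand(51,0,310),SYAW); delta(stand(51,0,254),SYAW)
```

```text
[62.64 -0.15]
[56.99 -0.15]
[50.63  0.2 ]
pos [ 615.5 -154.   356.8] yaw -173.7 q6 -2.11 -> shift cm [-4.59  0.13  4.66] roll -0.0
pos [ 615.5 -154.   356.8] yaw -173.7 q6 -2.11 -> shift cm [-4.61  0.13 10.26] roll -0.0
```

```bash
python3 -m pendant '[{"translation":[-2.5,0.1,2],"roll":0,"fingers":60},{"translation":[-4.8,0.1,4],"roll":0,"fingers":60},{"translation":[-4.8,0.1,6.5],"roll":0,"fingers":60},{"translation":[-4.8,0.1,9],"roll":0,"fingers":60},{"translation":[-4.8,0.1,10.3],"roll":0,"fingers":60},{"translation":[-4.8,0.1,10.3],"roll":0,"fingers":60},{"translation":[-4.8,0.1,10.3],"roll":0,"fingers":60}]'
python3 - <<'E'
from h import *
np.set_printoptions(precision=1,suppress=True)
print(pose()[0]["ee_pos"],st(pose()[0]["ee_pos"]),pose()[0]["wrist_force"]); snap("wrist","w41")
E
```

```text
time: 64.45
ee_pos: [664.0, -146.9, 256.8]
ee_rot: [-0.175, 3.135, -0.001]
wrist_force: [-0.2, 0.6, 0.2]
opening: 51.1
[ 664.  -146.9  256.8] [54.1  0.3] [-0.2  0.6  0.2]
```

View pics/w41.png

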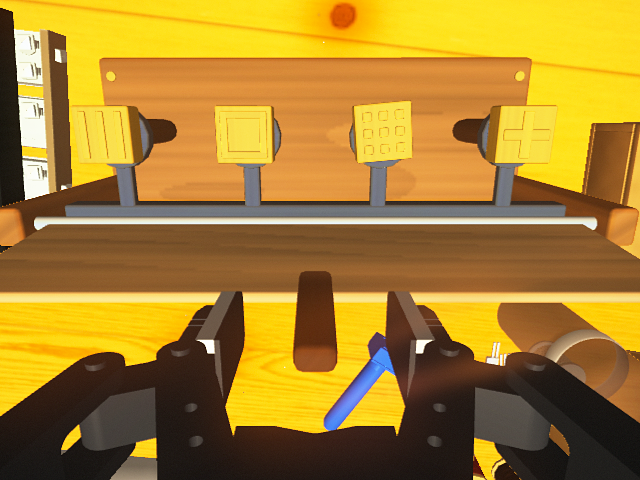

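```bash
python3 -m pendant '[{"translation":[0,0,0],"roll":0,"fingers":0},{"translation":[0,0,0],"roll":0,"fingers":0},{"translation":[0,0,0],"roll":0,"fingers":0},{"translation":[0,0,0],"roll":0,"fingers":0},{"translation":[0,0,0],"roll":0,"fingers":0},{"translation":[0.7,0,0],"roll":0,"fingers":0},{"translation":[1.4,0,0],"roll":0,"fingers":0},{"translation":[2.5,0,0.1],"roll":0,"fingers":0},{"translation":[3.6,0,0.4],"roll":0,"fingers":0},{"translation":[4.6,0,0.7],"roll":0,"fingers":0},{"translation":[5.6,0,1.2],"roll":0,"fingers":0},{"translation":[6.6,0,1.7],"roll":0,"fingers":0}]' 25
python3 - <<'E'
from h import *
np.set_printoptions(precision=1,suppress=True)
print(pose()[0]["ee_pos"],st(pose()[0]["ee_pos"]),pose()[0]["wrist_force"]); snap("wrist","w42")
E
```

```text
time: 66.0
ee_pos: [597.9, -154.3, 240.3]
ee_rot: [-0.175, 3.134, -0.002]
wrist_force: [-0.2, -3.2, 7.2]
opening: 13.3
[ 597.9 -154.3  240.3] [-12.4   0.3] [-0.2 -3.2  7.2]
```

View pics/w42.png

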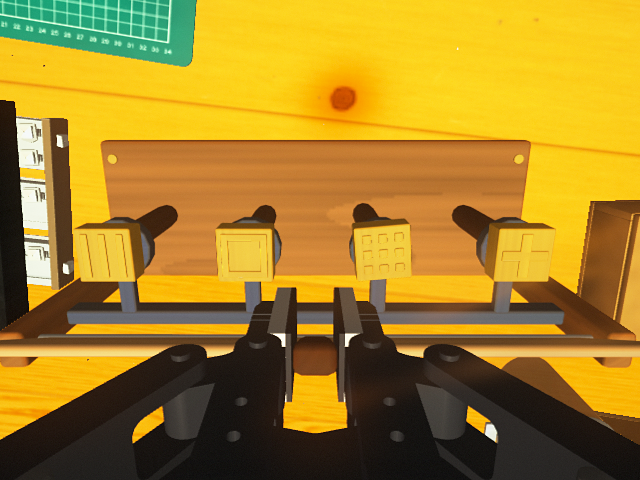

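```bash
python3 -m pendant '[{"translation":[0.9,0,0.8],"roll":0,"fingers":0},{"translation":[1.7,0,1.5],"roll":0,"fingers":0},{"translation":[2.5,0,2.3],"roll":0,"fingers":0},{"translation":[3.1,0,3.3],"roll":0,"fingers":0},{"translation":[3.7,0,4.2],"roll":0,"fingers":0},{"translation":[4.2,0,5.2],"roll":0,"fingers":0},{"translation":[4.6,0,6.3],"roll":0,"fingers":0},{"translation":[4.8,0,7.4],"roll":0,"fingers":0},{"translation":[5,0,8.5],"roll":0,"fingers":0},{"translation":[5,0,9.2],"roll":0,"fingers":0},{"translation":[5,0,9.2],"roll":0,"fingers":0}]'
python3 - <<'E'
from h import *
np.set_printoptions(precision=1,suppress=True)
print(pose()[0]["ee_pos"],st(pose()[0]["ee_pos"]),pose()[0]["wrist_force"]); snap("wrist","w43"); snap("side","d43",3.5,(270,150,430,310))
E
```

```text
time: 67.42
ee_pos: [546.2, -160.0, 145.4]
ee_rot: [0.175, -3.133, 0.0]
wrist_force: [-2.9, -6.6, 1.5]
opening: 13.6
[ 546.2 -160.   145.4] [-64.4   0.3] [-2.9 -6.6  1.5]
```

View pics/w43.png

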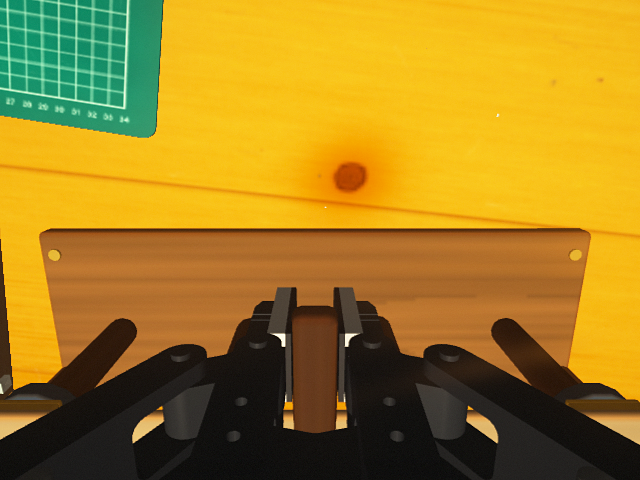

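View pics/d43.png

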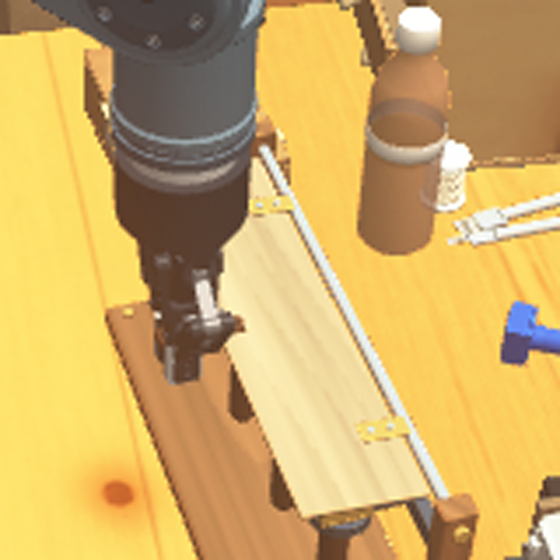

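```bash
python3 -m pendant '[{"translation":[0,0,0.2],"roll":0,"fingers":0},{"translation":[0,0,0.4],"roll":0,"fingers":0},{"translation":[0,0,0.4],"roll":0,"fingers":0}]'
python3 -m pendant '[{"translation":[0,0,-0.3],"roll":0,"fingers":0},{"translation":[0,0,-0.3],"roll":0,"fingers":40},{"translation":[0,0,-0.3],"roll":0,"fingers":40},{"translation":[0,0,-0.3],"roll":0,"fingers":40},{"translation":[0,0,-3],"roll":0,"fingers":40},{"translation":[0,0,-6],"roll":0,"fingers":40},{"translation":[0,0,-10],"roll":0,"fingers":40},{"translation":[0,0,-14],"roll":0,"fingers":40},{"translation":[0,0,-16],"roll":0,"fingers":40},{"translation":[0,0,-16],"roll":0,"fingers":40},{"translation":[0,0,-16],"roll":0,"fingers":40}]'
python3 - <<'E'
from h import *
np.set_printoptions(precision=1,suppress=True)
print(pose()[0]["ee_pos"],st(pose()[0]["ee_pos"]),pose()[0]["wrist_force"]); c,_=snap("wrist","w44"); snap("side","d44",3.5,(270,150,430,310)); snap("scene","s44",3.5,(250,110,420,290))
print("pred flap front corners, shut:",proj(c,[stand(-37,150,154.5),stand(-37,-150,154.5),stand(-75,0,157)]))
for a in (0,.08,.15): 
    print(a,"side tab tip",proj(cam("side"),[stand(47-122*np.cos(a),0,152+122*np.sin(a)),stand(47-84*np.cos(a),-150,152+84*np.sin(a))]).round(1).tolist())
E
```

```text
time: 67.9
ee_pos: [546.2, -160.0, 141.7]
ee_rot: [0.175, -3.133, 0.001]
wrist_force: [-3.5, -6.8, 1.7]
opening: 13.6
time: 69.28
ee_pos: [547.6, -159.0, 301.1]
ee_rot: [0.176, -3.135, -0.002]
wrist_force: [0.8, -0.9, -0.2]
opening: 34.2
[ 547.6 -159.   301.1] [-62.8   1.2] [ 0.8 -0.9 -0.2]
pred flap front corners, shut: [[529.9 258.4]
 [ 95.8 258.2]
 [312.9 204.8]]
0 side tab tip [[315.2, 250.2], [356.4, 300.2]]
0.08 side tab tip [[315.4, 246.9], [356.7, 298.0]]
0.15 side tab tip [[315.9, 243.9], [357.2, 296.0]]
```

View pics/w44.png

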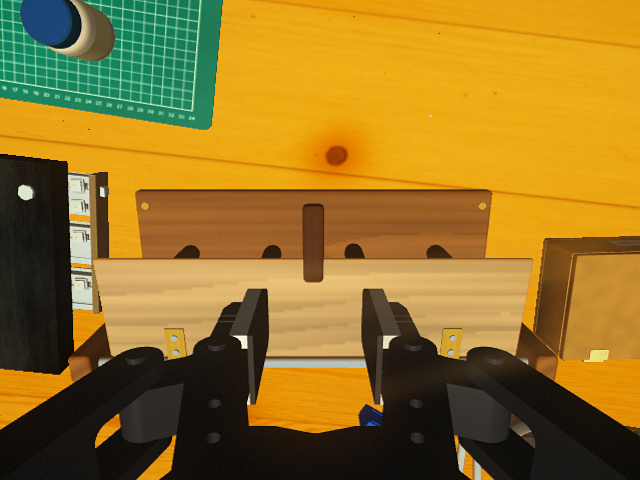

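View pics/d44.png

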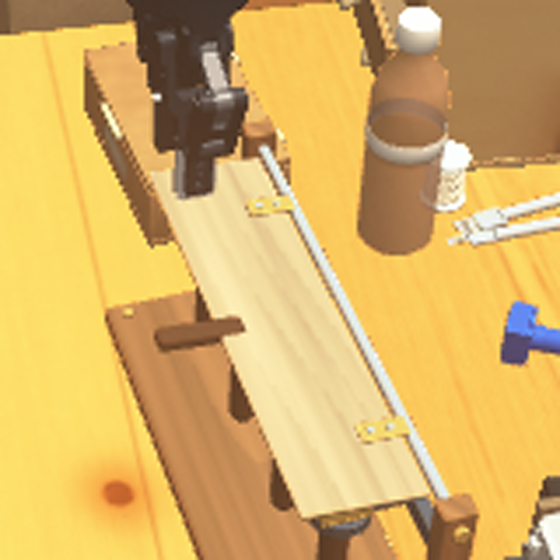

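View pics/s44.png

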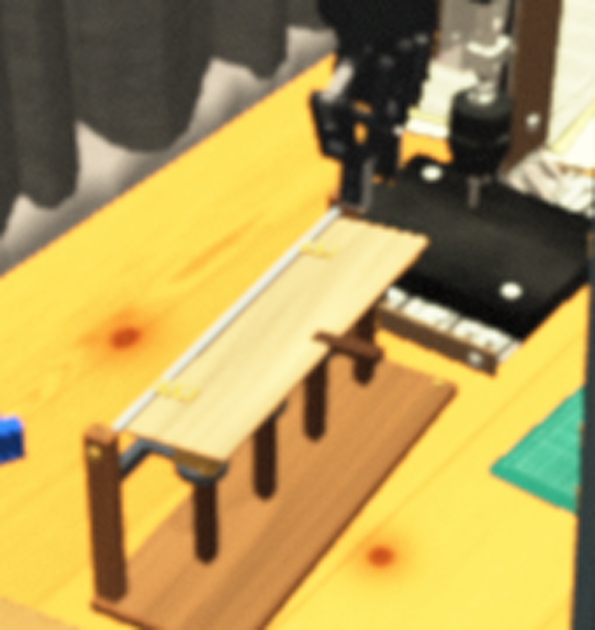

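Run:
```python
from h import *
a=cv2.imread("pics/side0.png"); b=np.load("pics/d44.npy")
h=np.hstack([cv2.resize(x[225:315,300:400],None,fx=4,fy=4,interpolation=cv2.INTER_CUBIC) for x in (a,b)])
cv2.imwrite("pics/cmp.png",h)
```

```text
(no output)
```

View pics/cmp.png

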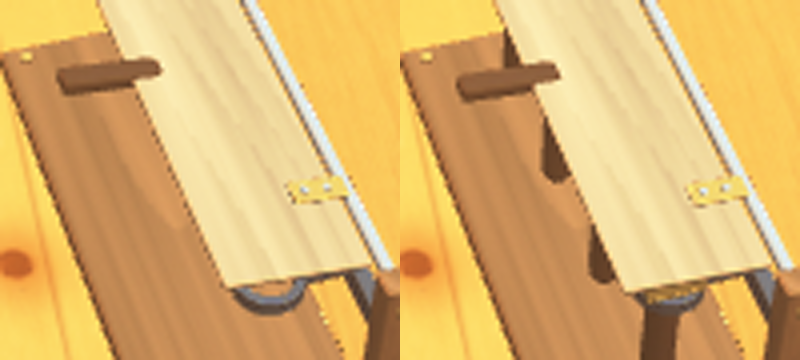

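Compared with the start picture, the tab sits lower, but the projection suggests it may not be fully shut. I'll press it down with closed fingertips and watch the force.

```bash
python3 -m pendant '[{"translation":[0,-0.1,3],"roll":0,"fingers":0},{"translation":[0,-0.1,6],"roll":0,"fingers":0},{"translation":[0,-0.1,9],"roll":0,"fingers":0},{"translation":[0,-0.1,11],"roll":0,"fingers":0},{"translation":[0,-0.1,12],"roll":0,"fingers":0},{"translation":[0,-0.1,12],"roll":0,"fingers":0},{"translation":[0,-0.1,12],"roll":0,"fingers":0}]'
python3 -m pendant '[{"translation":[0,0,0.3],"roll":0,"fingers":0},{"translation":[0,0,0.6],"roll":0,"fingers":0},{"translation":[0,0,0.6],"roll":0,"fingers":0}]'
python3 -m pendant '[{"translation":[0,0,0.2],"roll":0,"fingers":0},{"translation":[0,0,0.4],"roll":0,"fingers":0},{"translation":[0,0,0.4],"roll":0,"fingers":0}]'
python3 - <<'E'
from h import *
snap("wrist","w45")
E
```

```text
time: 70.3
ee_pos: [548.9, -160.7, 183.5]
ee_rot: [-0.175, 3.135, -0.001]
wrist_force: [0.8, -0.1, -0.5]
opening: -0.2
time: 70.68
ee_pos: [548.2, -160.3, 176.5]
ee_rot: [0.175, -3.137, -0.0]
wrist_force: [-0.5, 0.0, -1.0]
opening: -0.0
time: 71.05
ee_pos: [548.2, -160.4, 172.3]
ee_rot: [0.175, -3.136, -0.0]
wrist_force: [-0.2, -0.2, -0.3]
opening: 0.2
```

View pics/w45.png

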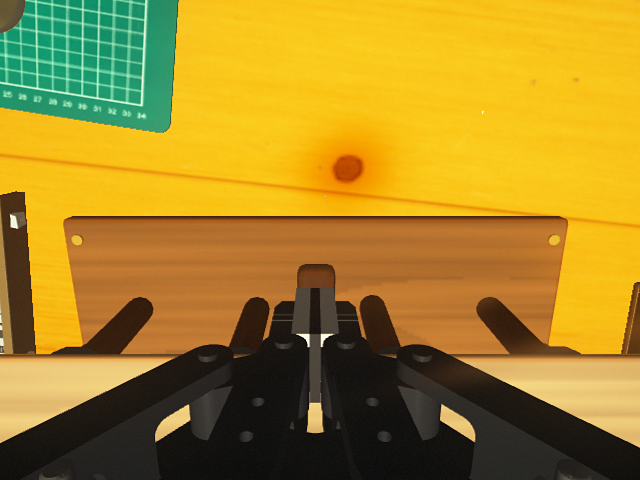

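```bash
python3 -m pendant '[{"translation":[0,0,0.2],"roll":0,"fingers":0},{"translation":[0,0,0.2],"roll":0,"fingers":0}]'
python3 -m pendant '[{"translation":[0,0,0.2],"roll":0,"fingers":0},{"translation":[0,0,0.2],"roll":0,"fingers":0}]'
python3 -m pendant '[{"translation":[0,0,0.2],"roll":0,"fingers":0},{"translation":[0,0,0.2],"roll":0,"fingers":0}]'
```

```text
time: 71.35
ee_pos: [548.3, -160.3, 170.4]
ee_rot: [0.175, -3.137, -0.0]
wrist_force: [-0.3, 0.0, 0.2]
opening: 0.0
time: 71.6
ee_pos: [548.2, -160.4, 168.4]
ee_rot: [0.175, -3.136, -0.0]
wrist_force: [0.4, -0.5, 0.3]
opening: -0.5
time: 71.85
ee_pos: [548.4, -160.5, 167.9]
ee_rot: [-0.176, 3.136, -0.001]
wrist_force: [-4.6, 1.1, 9.7]
opening: 0.2
```

The fingertips met rigid resistance at TCP z of about 168, so they were at z of about 157. That is the tab's top when shut, and 9.7 N did not move it, so the keeper is on its stop. Now I retract and do a last check.

```bash
python3 -m pendant '[{"translation":[0,0,-1],"roll":0,"fingers":0},{"translation":[0,0,-4],"roll":0,"fingers":0},{"translation":[0,0,-8],"roll":0,"fingers":0},{"translation":[3,0,-13],"roll":0,"fingers":0},{"translation":[8,0,-18],"roll":0,"fingers":20},{"translation":[10,0,-20],"roll":0,"fingers":30},{"translation":[10,0,-20],"roll":0,"fingers":30},{"translation":[10,0,-20],"roll":0,"fingers":30},{"translation":[10,0,-20],"roll":0,"fingers":30},{"translation":[10,0,-20],"roll":0,"fingers":30}]'
python3 - <<'E'
from h import *
c,_=snap("side","d46",2.4,(170,130,500,370)); snap("scene","s46",3,(190,110,430,310))
E
```

```text
time: 73.1
ee_pos: [449.1, -171.2, 365.3]
ee_rot: [0.176, -3.135, -0.003]
wrist_force: [0.6, -0.5, -0.3]
opening: 25.6
```

View pics/d46.png

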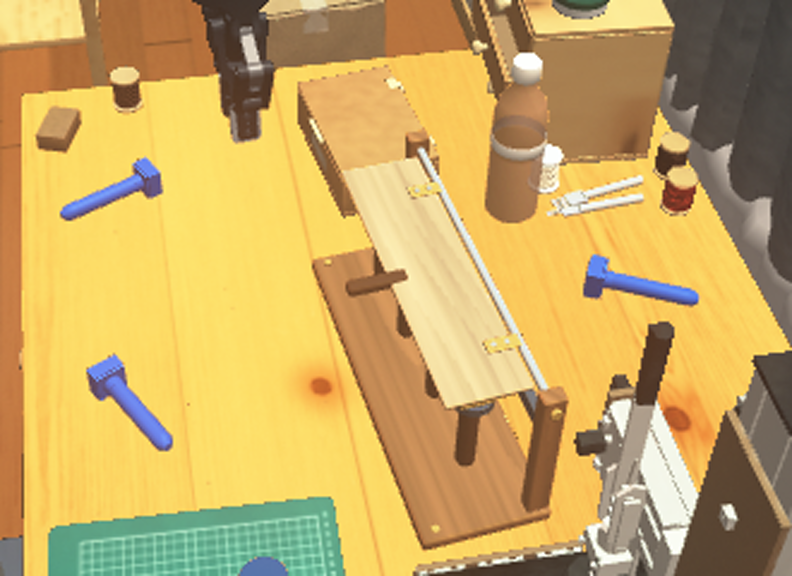

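View pics/s46.png

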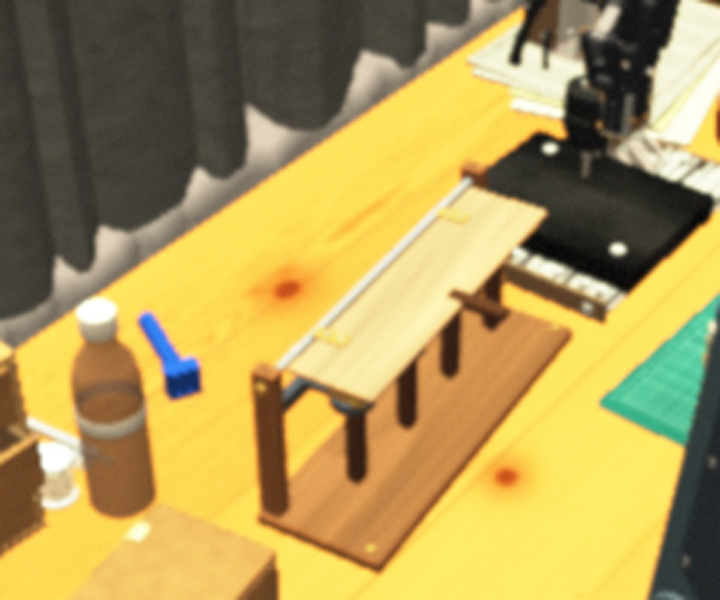

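```bash
python3 -c "
from rig import env
print(env.hand_in()); print(env.sense()['time'])"
```

```text
the job is handed in; nothing more can be done
None
the job is handed in; nothing more can be done
```

I swung the keeper up and back to about 1.6 rad, hung all four brown stamps in rings 1 to 4, and swung the keeper shut again. I handed in at about 73 s of the 210 s; no verdict was reported.

- **Turning the stamps:** the tool can only point down, so I held each stamp by its brass block and levered its handle downward under a ring's front edge. Two stamps were first turned on the desk so the last joint stayed in range.
- **Stamps:** before closing, the camera views showed all four blocks seated on their rings with the handles hanging down and the keeper still open. In the final views the flap hides the blocks, and the handles still hang straight below the rings.
- **Keeper:** after I let go of the tab, the side view disagreed with my projection and suggested it was still about 0.1 rad open. I pressed the tab down with closed fingertips until it stopped hard at z ≈ 157 mm (9.7 N), which is its height when shut. The last pictures show it lower and level.
- **Bystanders:** the bottle and spool look undisturbed in the last pictures. Only the pot's cap is visible at the edge of the side view, and the arm never worked near it.
- **Small disagreement:** ring positions from the wrist camera and my stand model differed by about 3 mm, which was within the fit.

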